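# Charge a clamped magazine tube with bearing balls from a lipped pan

### The arm

A 6-joint arm with a two-finger parallel gripper is mounted at the origin on the work surface. World frame = base frame: x ahead of the robot, y to its left, z up, the work surface at z = 0. Lengths are in m, angles in degrees, forces in N, time in s.
With the tool pointing down it reaches from about 0.375 to 0.9 m from the base axis. Payload 3.1 kg.
Tool frame: the origin (TCP) lies where the fingers leave the gripper's body, on its centre line; the fingertips stand bot.tips_ahead ahead of it and the grasp point (between the pads) lies 51 mm ahead of it (bot.tips_ahead is the distance from the TCP to the fingertips, in m); z points along the fingers, x is the direction in which the jaws open and shut, and the axes are right-handed (so a half turn about z gives the same grasp; the last joint's range is limited). The gripper opens to 87 mm and grips with 3 to 60 N. Pads are 19 mm wide; open, the fingers measure 117 mm over their backs; the gripper's body (75 mm by 190 mm) begins 51 mm behind the grasp point.
Start: joints at [-73.711, 30.224, 82.088, -0, 67.689, -10.227], TCP at [0.279, -0.559, 0.292] pointing down, gripper open.
Joint ranges: [-176.69, 176.69], [-43.24, 126.21], [12.49, 139.97], [-82, 262], [0, 151.66], [-163.58, 163.58]. Speed limits (degrees/s): [159.86, 159.86, 180, 180, 180, 180].

### API

Orientations are given as a 3x3 rotation matrix whose columns are the frame's x, y, z axes.
In Python, from rig import bot, vision, nets gives the robot as it stands.
- The arm moves only by the tool play_rows, never from a script. Its argument "series" is a list of rows, each an object of numbers: "tx", "ty", "tz": the shift along the world's x, y, z as a fraction of full scale; "turn": the turn about the world's z as a fraction of full scale. A call has 1 to 10 rows; each row shifts and turns the commanded pose from where the row before left it; what a row does not reach is not made up. Full scale, the value 1, is 0.8 m for a shift and 60 degrees for a turn. A row lasts 1/10 s, in which the tool goes at most 50 mm and 8.59 degrees, less where a joint would pass 70% of its speed; a pose out of reach is approached as far as the arm can. A call with a number of a shift or a turn outside -1 to 1 is refused whole. A call with a gripper value outside its range is refused whole. "gripper" is the opening, from 0 (shut) to 1 (fully open), set as the call begins (left out, the last holds). The fingers move at their own pace and stop on an object; the grip force is fixed at half the most. Time passes only in rows, so rows that do not move let the fingers close. It gives the time, the measured TCP pose, the force and the opening at its end, in the units of the state.
- bot.read_state(): the state, without advancing time (a new reading comes with each control period).
- vision.capture(name): name is "side" or "top" or "wrist"; returns a dict with "pixels" (384x512x3 uint8, blue, green, red), "fx", "fy", "cx", "cy" (pixels), "D" ([k1, k2, p1, p2, k3] as OpenCV has them; the pictures are not rectified), "extrinsics" (4x4, takes a point from camera to world coordinates). Camera axes: x right, y down, z forward; pixel columns grow to the right and rows downward; lengths in m; the calibration is good to about 2 mm. A picture is of the moment at which its call begins. There is no depth.
- bot.hand_in(): hands the job in, once; it reports no verdict.
Trained networks look in a picture, given as the dict that the camera call returned (one of the last four; its "shot" number tells which), for a name from the list of things; names that differ only in an ending like _2 or _b are one class to them, and where a whole thing is asked for, a point or a joint stands for the part that bears it (a point fixed in the world has none). Each returns a list of dicts, best first, with "confidence" (0 to 1); they miss things now and then, are a little off and sometimes report something else, mostly with a low value. They report only what shows in the picture. A call takes as long as a camera call. They do not tell look-alikes from the thing itself.
- nets.look_for(picture, query): "at" ([column, row] as shares, 0 to 1, of the picture: columns of its width, rows of its height, amid what is visible of it).
- nets.masks_of(picture, query): "region" (384x512 bool, what is visible of it) and "at" ([column, row] as shares, 0 to 1, of the picture: columns of its width, rows of its height, amid what is visible of it).
The state is a dict: "time_s": time; "joint_positions": joint angles; "qvel": joint speeds; "tau": joint torques, N m; "position": TCP position; "tcp_rot": TCP orientation; "force": force on the tool from outside, world axes, zero at the start; "moment": the same for the moment, N m; "opening": opening from 0.0 (shut) to 1.0 (fully open).
Only numpy, scipy, OpenCV 4.12 (cv2) and the standard library are available. Lean on these libraries where they do the work, as an engineer would, in place of code of your own. Each camera call takes 0.05 s, during which the arm holds its last target.

### The job

Take the little loading pan by its upright handle and, keeping it level, rest its lipped spout lightly on the rim of the tube clamped in the vise, with the lip hooked just inside the mouth; let it rest there, still, for a good second. Then tilt it slowly, the spout still resting lightly in the mouth until all four balls have gone in, so that none misses the opening. Finally put the empty pan back upright on the rubber mat and let go; do not press hard on the tube and leave the cup, the jar and the turned steel parts where they stand.

Things in the scene. Friction and masses are not known exactly. Their poses are not given: they have to be found in the camera images.
- pan: Loose aluminium loading pan, about 220 g, on a flat steel foot (x -76 to +28 mm, 50 mm wide, 8 mm thick). Origin: underside of the foot, on the centre line; x points to the spout, z up. Its straight open trough (inner width 19, outer 25, floor 3 mm thick) climbs 8 degrees to the open spout end: the balls stay put while it is level, and roll out when tilted spout-down over 8 degrees; 30 empties it.
- trough_end (a point): Closed end of the trough: its floor's top, x = -42 mm, z = 14 mm in the pan frame, same axes. From here the floor runs 118 mm to the spout's end (x = 75 mm, z = 30 mm). Side walls 22 mm high, 12 mm over the last 38 mm. Tilt at about 0.2 rad/s or slower: fast balls may jump the mouth.
- pan_grip (a point): Middle of the grip on the pan's upright wooden handle behind the closed end: a flat-sided block 14 mm thick (along pan y), 32 mm long (pan x), top at z = 82 mm; this point is at x = -61 mm, z = 60 mm in the pan frame, same axes. Pinch it across its 14 mm.
- pan_lip (a point): Middle of the lower edge of the turned-down lip at the spout's end (x = 74.6, z = 21.3 mm in the pan frame, same axes). Lip 16 mm wide, 3 mm thick, hanging 6 mm under the trough floor. When the level spout's underside rests on the tube's rim this point is about 4 mm below the rim and should be 0 to 12 mm from the tube's axis, on the side the pan comes from.
- vise: Dark vise fixed to the bench, a plain steel tube clamped upright in it. Origin: centre of its underside, on the tube's axis. Base 170 x 75 mm, jaws 76 mm high, screw to x = -126 mm. Tube: outer diameter 46, bore 34 mm, 90 mm deep, open at the top. Its rim is 131 to 161 mm above the bench, different each time and not told by any pose: feel for it. Pressing adds about 4 N per mm: ease off to under 5 N.
- mat: Black rubber mat fixed on the bench, 220 (x) x 130 (y) x 3 mm, where the pan stands. Origin: centre of its underside.
- ball0: Steel bearing ball, 16 mm in diameter, 17 g, lying in the pan's trough; origin at its centre. Four alike, ball0 nearest the closed end.
- ball1: Steel bearing ball, 16 mm in diameter, 17 g, lying in the pan's trough; origin at its centre. Four alike, ball0 nearest the closed end.
- ball2: Steel bearing ball, 16 mm in diameter, 17 g, lying in the pan's trough; origin at its centre. Four alike, ball0 nearest the closed end.
- ball3: Steel bearing ball, 16 mm in diameter, 17 g, lying in the pan's trough; origin at its centre. Four alike, ball0 nearest the closed end.
- plug: Loose turned steel part, a bystander: 32 mm diameter, 55 mm high with a thinner neck; origin: centre of underside.
- plug2: A second one, like plug; a bystander.
- tin: Open steel cup, a bystander: 72 mm diameter, 70 mm high; origin: centre of underside.
- jar: Brown glass jar with black cap, a bystander: 60 mm diameter, 75 mm high; origin: centre of underside.
Mind the look-alikes: they are no part of the job. Of the things that look like the pan, the largest one is meant.

How it is judged:
By the outcome, as a careful person would: the job done as asked, in the order asked, and still so for the second after the job is handed in, with the robot touching nothing.
It also fails if it takes over 64 s, if anything falls off the work surface, if the arm or the gripper's body presses on something with over 40 N, if the wrist force passes 120 N, or if a joint passes its speed limit or range.

## Working session

There is one attempt and no reset: what is moved stays moved. The work goes in short steps, Python scripts to look and compute and a tool call to move; the robot and the scene stay as the last step left them, time stands still between calls to the robot, and variables do not carry over. Pictures are saved under pics/ and viewed, and the job is handed in when it is done.

Besides the shell and the picture viewer there is one more tool, called after ">>>" as name(argument=value, ...), one argument or row to a line, values as JSON. play_rows: Moves the arm, as the interface text tells. Shift numbers are shares of 0.8 m and turn numbers shares of 60 degrees, none past 1 either way. Its arguments: {"type":"object","properties":{"series":{"type":"array"},"gripper":{"type":"number"}},"required":["series"]}

```bash
ls; mkdir -p pics
cat > h.py <<'E'
import numpy as np, cv2
from rig import bot, vision, nets
def cap(n,fn=None):
    p=vision.capture(n)
    if fn: cv2.imwrite('pics/'+fn+'.png',p['pixels'])
    return p
def K(p): return np.array([[p['fx'],0,p['cx']],[0,p['fy'],p['cy']],[0,0,1.]]),np.array(p['D'],float)
def ray(p,uv):
    k,D=K(p); u=cv2.undistortPoints(np.array([[uv]],float),k,D)[0,0]
    E=np.array(p['extrinsics']); return E[:3,3],E[:3,:3]@np.array([u[0],u[1],1.])
def onz(p,uv,z):
    o,d=ray(p,uv); return o+d*(z-o[2])/d[2]
def proj(p,X):
    k,D=K(p); E=np.linalg.inv(np.array(p['extrinsics'])); 
    return cv2.projectPoints(np.atleast_2d(np.array(X,float)),cv2.Rodrigues(E[:3,:3])[0],E[:3,3],k,D)[0][:,0]
def px(at): return np.array(at)*[512,384]
E
cat > a.py <<'E'
from h import *
print(bot.tips_ahead, bot.read_state())
for n in ['top','side','wrist']:
    p=cap(n,n+'0'); print(n,np.round(p['extrinsics'],3).tolist(),p['fx'])
    for q in ['pan','pan_grip','pan_lip','vise','mat','ball0','tin','jar','plug']:
        print(q,[(np.round(px(r['at']),1).tolist(),round(r['confidence'],2)) for r in nets.look_for(p,q)][:5])
E
python3 a.py
```

```text
pics
0.0697 {'time_s': 0.0, 'joint_positions': array([-7.37110611e+01,  3.02792452e+01,  8.21564720e+01,  5.59148923e-04,
        6.76894848e+01, -1.02278940e+01]), 'qvel': array([-0.02887303,  0.04333271, -0.16439433, -0.00687591,  0.11752803,
       -0.00168397]), 'tau': array([-1.69500527e-04, -4.40044606e+01, -1.76592457e+01,  6.33007963e-02,
        5.82660839e-02, -1.54763766e-04]), 'position': array([ 0.27889352, -0.55866967,  0.29126801]), 'tcp_rot': array([[ 4.46456744e-01, -8.94805013e-01, -6.04237847e-04],
       [-8.94802636e-01, -4.46456977e-01,  2.10000314e-03],
       [-2.14885954e-03, -3.96886946e-04, -9.99997612e-01]]), 'force': array([ 0.11667779, -0.18246903,  0.46013486]), 'moment': array([ 0.00892731, -0.05728458, -0.04804332]), 'opening': 0.9985548615436067}
top [[0.004, -0.992, 0.123, 0.478], [-1.0, -0.002, 0.019, 0.069], [-0.018, -0.123, -0.992, 0.877], [0.0, 0.0, 0.0, 1.0]] 387.09190797173574
pan [([372.5, 204.3], 0.96), ([325.9, 107.7], 0.95), ([376.2, 302.8], 0.64)]
pan_grip [([328.6, 107.1], 0.89), ([371.4, 201.7], 0.73), ([373.7, 302.3], 0.64)]
pan_lip [(
[... 544 characters left out ...]
, 157.0], 0.79), ([349.7, 157.6], 0.74), ([276.6, 152.9], 0.63)]
pan_grip [([282.5, 144.2], 0.77), ([348.9, 156.1], 0.77), ([204.0, 154.6], 0.61)]
pan_lip [([207.4, 157.6], 0.93), ([349.1, 157.4], 0.85), ([284.6, 146.2], 0.69), ([281.9, 151.7], 0.65)]
vise []
mat [([278.3, 153.7], 0.93), ([280.5, 140.8], 0.75), ([271.1, 180.7], 0.71)]
ball0 []
tin [([271.9, 180.3], 0.64)]
jar [([224.9, 174.8], 0.62), ([285.0, 149.1], 0.55)]
plug [([286.1, 311.7], 0.47), ([318.6, 196.3], 0.43)]
wrist [[0.446, -0.864, -0.232, 0.343], [-0.895, -0.431, -0.116, -0.527], [-0.0, 0.259, -0.966, 0.386], [0.0, 0.0, 0.0, 1.0]] 284.8160290766163
pan []
pan_grip []
pan_lip []
vise []
mat []
ball0 []
tin []
jar []
plug []
```

View pics/top0.png

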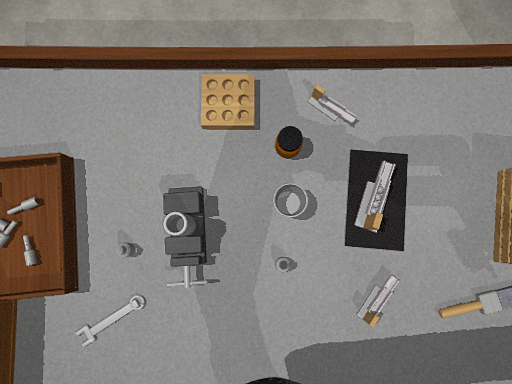

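View pics/side0.png

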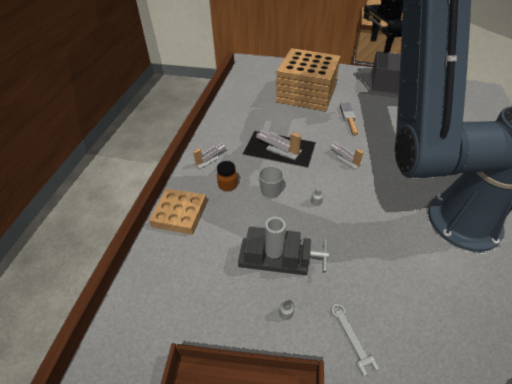

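```bash
cat > b.py <<'E'
from h import *
im=cv2.imread('pics/top0.png'); a=cv2.resize(im[140:260,335:425],None,fx=5,fy=5,interpolation=cv2.INTER_CUBIC)
cv2.imwrite('pics/topc.png',a)
b=cv2.resize(im[170:300,150:250],None,fx=4.5,fy=4.5,interpolation=cv2.INTER_CUBIC); cv2.imwrite('pics/topv.png',b)
s=cv2.imread('pics/side0.png'); c=cv2.resize(s[120:280,180:380],None,fx=4,fy=3.7,interpolation=cv2.INTER_CUBIC); cv2.imwrite('pics/sidec.png',c)
E
python3 b.py
```

```text
(no output)
```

View pics/topc.png

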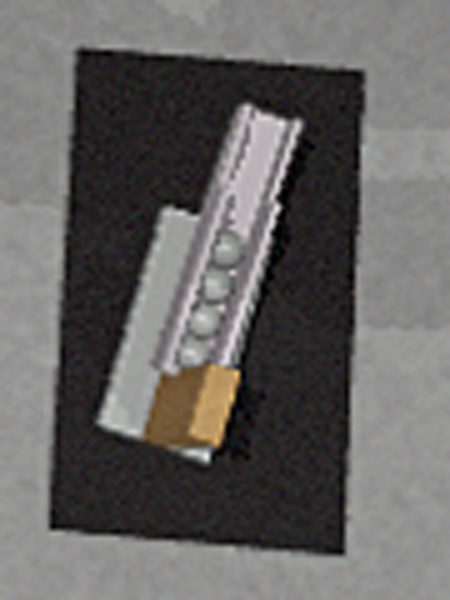

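View pics/topv.png

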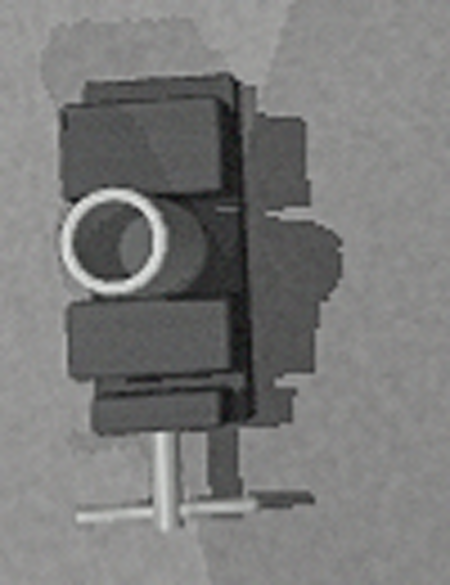

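View pics/sidec.png

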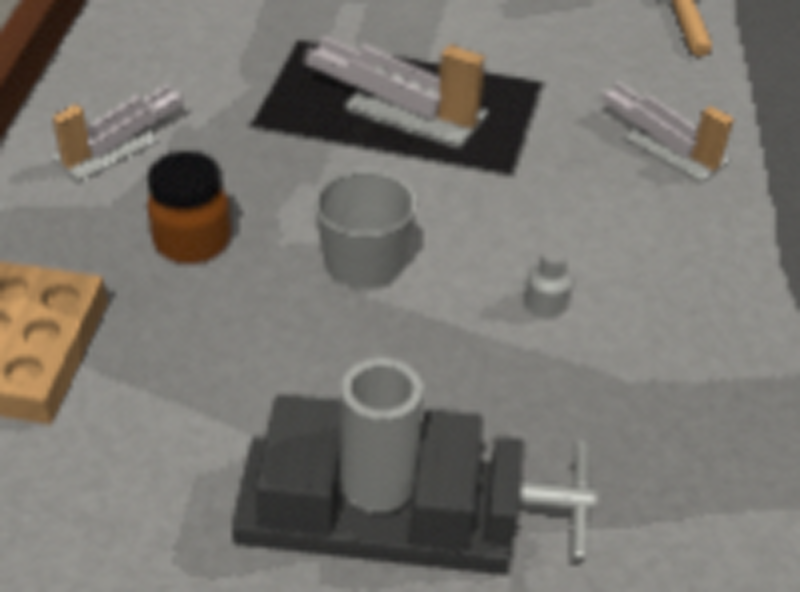

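```bash
cat > c.py <<'E'
from h import *
from scipy.optimize import least_squares
t=vision.capture('top'); s=vision.capture('side')
def tc(x,y): return [335+x/5-.4,140+y/5-.4]
def tv(x,y): return [150+x/4.5-.4,170+y/4.5-.4]
def sc(x,y): return [180+x/4-.4,120+y/3.7-.4]
# pan
obs=[(t,tc(210,366),(-45,7,82)),(t,tc(240,371),(-45,-7,82)),(t,tc(220,447),(-77,-7,82)),(t,tc(190,440),(-77,7,82)),
(t,tc(162,207),(28,25,8)),(t,tc(97,428),(-76,25,8)),(t,tc(210,463),(-76,-25,8))]
def W(q,P): 
    c,sn=np.cos(q[2]),np.sin(q[2]); P=np.array(P)/1000
    return np.array([q[0]+c*P[0]-sn*P[1],q[1]+sn*P[0]+c*P[1],P[2]+.003])
def f(q): return np.concatenate([proj(o[0],W(q,o[2]))[0]-o[1] for o in obs])
r=least_squares(f,[.5,-.28,-.2]); print('pan',r.x,np.degrees(r.x[2])); print(np.round(r.fun.reshape(-1,2),1).tolist())
q=r.x
print('grip',W(q,(-61,0,60)),'lip',W(q,(74.6,0,21.3)))
# predicted side check
for P in [(-45,7,82),(-77,7,82),(75,0,30),(-76,25,8)]: print('side pred crop',((proj(s,W(q,P))[0]-[180,120])*[4,3.7]).round())
# vise tube: rim ellipse top centre crop (115,241), outer; side rim ellipse centre (382,388)
from itertools import product
o1,d1=ray(t,tv(115,241)); o2,d2=ray(s,sc(382,389))
A=np.stack([d1,-d2],1); l=np.linalg.lstsq(A,o2-o1,rcond=None)[0]
print('tube rim',o1+d1*l[0],o2+d2*l[1])
# diameter check
z=(o1+d1*l[0])[2]
print(np.linalg.norm(onz(t,tv(62,241),z)-onz(t,tv(167,241),z)))
# vise yaw: screw handle end, base edges
print('base',onz(t,tv(83,82),.02),onz(t,tv(235,75),.02),onz(t,tv(252,420),.02))
for n,q_ in [('tin','tin'),('jar','jar'),('plug','plug')]:
    print(n,[ (px(k['at']).round(),onz(t,px(k['at']),.03).round(3)) for k in nets.look_for(t,q_)][:3])
E
python3 c.py
```

```text
pan [ 0.57283746 -0.18856289 -0.29857211] -17.106921714183407
[[-0.4, -0.6], [0.4, 0.4], [0.2, 0.4], [-0.6, -0.3], [-0.0, -0.1], [0.4, 0.2], [0.0, 0.0]]
grip [ 0.51453625 -0.17061939  0.063     ] lip [ 0.64413697 -0.21050692  0.0243    ]
side pred crop [440.  51.]
side pred crop [478.  63.]
side pred crop [311.  53.]
side pred crop [460. 142.]
tube rim [0.50603879 0.2280068  0.14042956] [0.50580484 0.2279876  0.14041639]
0.04436169146485984
base [0.58943412 0.27223607 0.02      ] [0.59307585 0.19669984 0.02      ] [0.42443827 0.18493955 0.02      ]
tin [(array([378., 196.]), array([ 0.571, -0.191,  0.03 ])), (array([373., 199.]), array([ 0.564, -0.18 ,  0.03 ]))]
jar [(array([291., 142.]), array([ 0.691, -0.002,  0.03 ])), (array([379., 187.]), array([ 0.591, -0.194,  0.03 ]))]
plug [(array([283., 261.]), array([0.43 , 0.016, 0.03 ])), (array([126., 245.]), array([0.463, 0.357, 0.03 ]))]
```

>>> play_rows(
  series=[
    {"tx":0.0294,"ty":0.0485,"tz":-0.0075,"turn":-0.0727},
    {"tx":0.0294,"ty":0.0485,"tz":-0.0075,"turn":-0.0727},
    {"tx":0.0294,"ty":0.0485,"tz":-0.0075,"turn":-0.0727},
    {"tx":0.0294,"ty":0.0485,"tz":-0.0075,"turn":-0.0727},
    {"tx":0.0294,"ty":0.0485,"tz":-0.0075,"turn":-0.0727},
    {"tx":0.0294,"ty":0.0485,"tz":-0.0075,"turn":-0.0727},
    {"tx":0.0294,"ty":0.0485,"tz":-0.0075,"turn":-0.0727},
    {"tx":0.0294,"ty":0.0485,"tz":-0.0075,"turn":-0.0727},
    {"tx":0.0294,"ty":0.0485,"tz":-0.0075,"turn":-0.0727},
    {"tx":0.0294,"ty":0.0485,"tz":-0.0075,"turn":-0.0727},
  ],
  gripper=0.6,
)

```text
time_s: 2.75
position: [0.5152, -0.1697, 0.2323]
tcp_rot: [[-0.297, -0.955, 0.001], [-0.955, 0.297, -0.0], [0.0, -0.001, -1.0]]
force: [0.4, -0.4, -0.4]
opening: 0.605
```

```bash
cat > d.py <<'E'
from h import *
w=cap('wrist','wrist1'); s=bot.read_state(); print(s['position'],np.degrees(np.arctan2(s['tcp_rot'][1,0],s['tcp_rot'][0,0])),s['force'],s['joint_positions'].round(1))
q=[0.57283746,-0.18856289,-0.29857211]
def W(q,P): 
    c,sn=np.cos(q[2]),np.sin(q[2]); P=np.array(P)/1000
    return np.array([q[0]+c*P[0]-sn*P[1],q[1]+sn*P[0]+c*P[1],P[2]+.003])
im=w['pixels'].copy()
for P in [(-45,7,82),(-45,-7,82),(-77,7,82),(-77,-7,82),(28,25,8),(-76,25,8),(28,-25,8),(-76,-25,8),(75,9.5,30),(75,-9.5,30)]:
    u=proj(w,W(q,P))[0]; cv2.circle(im,tuple(int(round(v)) for v in u),2,(0,0,255),-1)
cv2.imwrite('pics/wrist1m.png',im)
E
python3 d.py
```

```text
[ 0.51726263 -0.163724    0.23144505] -107.21287259851346 [ 1.83363659  2.72895459 -0.08081436] [-29.5  28.6  97.5   0.3  53.9  77.5]
```

View pics/wrist1m.png

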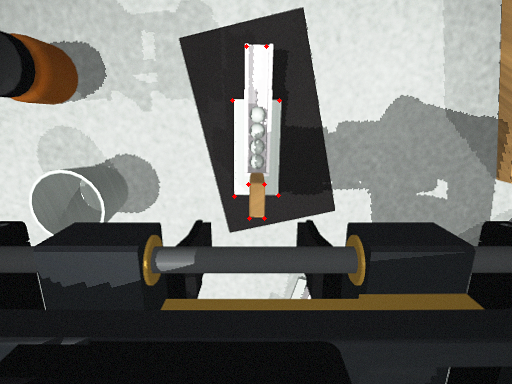

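>>> play_rows(
  series=[
    {"tz":-0.01},
    {"tz":-0.0275},
    {"tz":-0.0275},
    {"tz":-0.0275},
    {"tz":-0.0275},
    {"tz":-0.0175},
    {"tz":-0.01},
    {},
    {},
  ],
)

```text
invalid input
```

```bash
cat > e.py <<'E'
from h import *
import sys
s=bot.read_state(); print(s['time_s'],s['position'],np.degrees(np.arctan2(s['tcp_rot'][1,0],s['tcp_rot'][0,0])),s['force'].round(2),s['moment'].round(3),s['joint_positions'].round(1),s['opening'])
for n in sys.argv[2:]: cap(n,n+sys.argv[1])
E
python3 e.py 2 wrist side
```

```text
2.8 [ 0.51726263 -0.163724    0.23144505] -107.21287259851346 [ 1.83  2.73 -0.08] [ 0.221 -0.055  0.043] [-29.5  28.6  97.5   0.3  53.9  77.5] 0.601513387035684
```

View pics/wrist2.png

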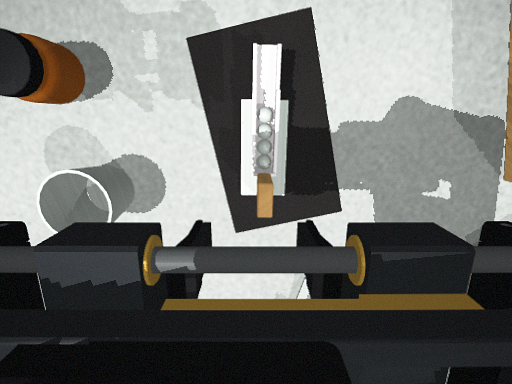

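>>> play_rows(
  series=[
    {"tz":-0.01},
    {"tz":-0.0275},
    {"tz":-0.0275},
    {"tz":-0.0275},
    {"tz":-0.0275},
    {"tz":-0.0175},
    {"tz":-0.01},
    {"tz":0},
    {"tz":0},
  ],
)

```text
invalid input
```

```bash
python3 e.py 3 wrist side
```

```text
2.9 [ 0.5150806  -0.1686148   0.23191051] -106.78265317022621 [ 0.04 -0.7   0.8 ] [-0.012 -0.002 -0.003] [-29.9  28.6  97.5   0.   54.   76.8] 0.5972262590021955
```

View pics/wrist3.png

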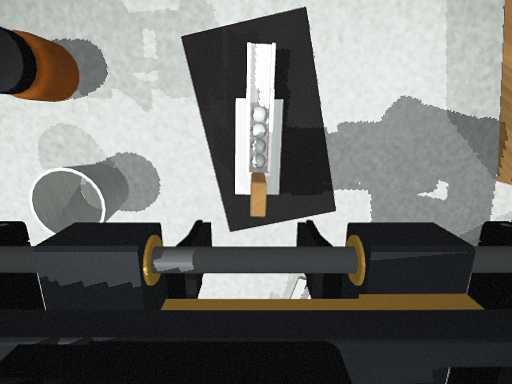

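>>> play_rows(
  series=[
    {"tx":0,"ty":0,"tz":-0.01,"turn":0},
    {"tx":0,"ty":0,"tz":-0.0275,"turn":0},
    {"tx":0,"ty":0,"tz":-0.0275,"turn":0},
    {"tx":0,"ty":0,"tz":-0.0275,"turn":0},
    {"tx":0,"ty":0,"tz":-0.0275,"turn":0},
    {"tx":0,"ty":0,"tz":-0.0175,"turn":0},
    {"tx":0,"ty":0,"tz":-0.01,"turn":0},
    {"tx":0,"ty":0,"tz":0,"turn":0},
    {"tx":0,"ty":0,"tz":0,"turn":0},
  ],
)

```text
time_s: 3.9
position: [0.5143, -0.1721, 0.1145]
tcp_rot: [[-0.295, -0.955, 0.001], [-0.955, 0.295, -0.0], [0.0, -0.001, -1.0]]
force: [-0.1, 0.2, 0.8]
opening: 0.602
```

```bash
python3 e.py 4 wrist side
```

```text
3.9 [ 0.51428583 -0.17206882  0.11451276] -107.17085194390974 [-0.09  0.18  0.79] [0.036 0.026 0.042] [-30.3  39.6 101.7  -0.   38.7  76.9] 0.6023066438162967
```

View pics/wrist4.png

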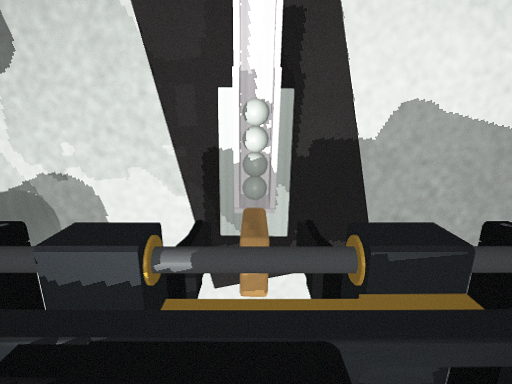

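>>> play_rows(
  series=[
    {"tx":0,"ty":0,"tz":0,"turn":0},
    {"tx":0,"ty":0,"tz":0,"turn":0},
    {"tx":0,"ty":0,"tz":0,"turn":0},
    {"tx":0,"ty":0,"tz":0,"turn":0},
    {"tx":0,"ty":0,"tz":0,"turn":0},
    {"tx":0,"ty":0,"tz":0,"turn":0},
  ],
  gripper=0.15,
)

```text
time_s: 4.6
position: [0.5142, -0.1712, 0.1142]
tcp_rot: [[-0.294, -0.956, -0.0], [-0.956, 0.294, 0.0], [-0.0, 0.0, -1.0]]
force: [-0.3, 0.3, 0.3]
opening: 0.183
```

>>> play_rows(
  series=[
    {"tx":0,"ty":0,"tz":0.001,"turn":0},
    {"tx":0,"ty":0,"tz":0.001,"turn":0},
    {"tx":0,"ty":0,"tz":0.001,"turn":0},
    {"tx":0,"ty":0,"tz":0,"turn":0},
    {"tx":0,"ty":0,"tz":0,"turn":0},
  ],
)

```text
time_s: 5.1
position: [0.514, -0.1711, 0.1164]
tcp_rot: [[-0.294, -0.956, -0.001], [-0.956, 0.294, 0.0], [-0.0, 0.001, -1.0]]
force: [-0.6, 0.2, -2.7]
opening: 0.158
```

```bash
python3 e.py 5 wrist side
```

```text
5.1 [ 0.51404777 -0.17106374  0.11643038] -107.10149878397166 [-0.64  0.16 -2.66] [0.098 0.171 0.006] [-30.2  39.4 101.7   0.   39.   76.9] 0.1583779884383802
```

View pics/wrist5.png

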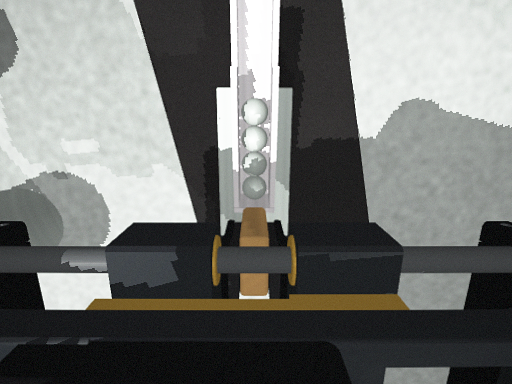

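>>> play_rows(
  series=[
    {"tx":0,"ty":0,"tz":0,"turn":0},
    {"tx":0,"ty":0,"tz":0,"turn":0},
    {"tx":0,"ty":0,"tz":0,"turn":0},
  ],
  gripper=0.155,
)

```text
time_s: 5.5
position: [0.5142, -0.1712, 0.1166]
tcp_rot: [[-0.294, -0.956, -0.0], [-0.956, 0.294, 0.0], [0.0, 0.0, -1.0]]
force: [0.1, 0.3, -2.8]
opening: 0.159
```

```bash
python3 e.py 6 side
```

```text
5.5 [ 0.51424396 -0.17121448  0.11663416] -107.10370880272832 [ 0.13  0.27 -2.78] [0.093 0.161 0.005] [-30.2  39.4 101.7  -0.   39.   76.9] 0.1590277804423198
```

>>> play_rows(
  series=[
    {"tx":0,"ty":0,"tz":0,"turn":0},
    {"tx":0,"ty":0,"tz":0,"turn":0},
    {"tx":0,"ty":0,"tz":0,"turn":0},
  ],
  gripper=0.158,
)

```text
time_s: 5.85
position: [0.5142, -0.1712, 0.1166]
tcp_rot: [[-0.294, -0.956, -0.0], [-0.956, 0.294, 0.0], [-0.0, 0.0, -1.0]]
force: [0.2, -0.5, -3.3]
opening: 0.155
```

```bash
python3 e.py 7 side
python3 - <<'E'
import cv2,numpy as np
a=[cv2.resize(cv2.imread(f'pics/side{i}.png')[120:170,235:335],None,fx=7,fy=3.9*7/3.9*.55*2 if 0 else 5.5,interpolation=cv2.INTER_CUBIC) for i in (4,7)]
cv2.imwrite('pics/cmp.png',np.vstack(a))
E
```

```text
5.85 [ 0.51423899 -0.171211    0.1166482 ] -107.10198118360228 [ 0.25 -0.47 -3.31] [ 0.072  0.203 -0.039] [-30.2  39.4 101.7  -0.   39.   76.9] 0.15454135300365415
```

View pics/cmp.png

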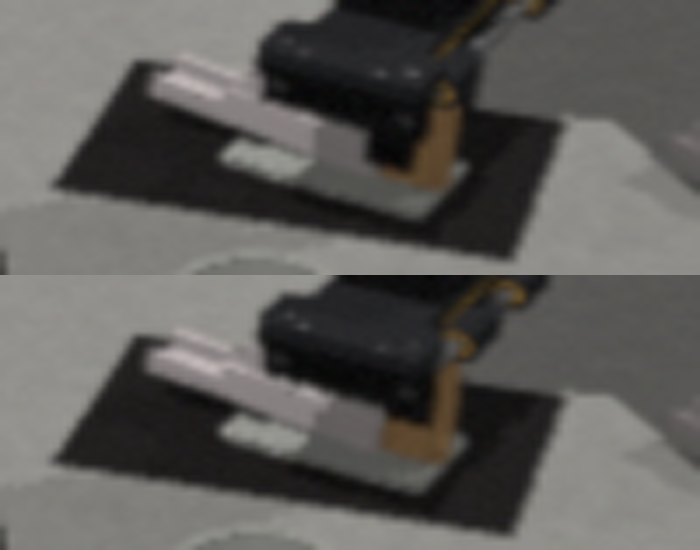

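>>> play_rows(
  series=[
    {"tx":0,"ty":0,"tz":0,"turn":0},
    {"tx":0,"ty":0,"tz":0,"turn":0},
    {"tx":0,"ty":0,"tz":0,"turn":0},
  ],
  gripper=0.16,
)

```text
time_s: 6.2
position: [0.5144, -0.1713, 0.1168]
tcp_rot: [[-0.294, -0.956, 0.0], [-0.956, 0.294, -0.0], [0.0, -0.0, -1.0]]
force: [-0.0, -0.1, -1.6]
opening: 0.158
```

>>> play_rows(
  series=[
    {"tx":0,"ty":0,"tz":0,"turn":0},
    {"tx":0,"ty":0,"tz":0,"turn":0},
    {"tx":0,"ty":0,"tz":0,"turn":0},
  ],
  gripper=0.162,
)

```text
time_s: 6.5
position: [0.5146, -0.1714, 0.117]
tcp_rot: [[-0.294, -0.956, 0.001], [-0.956, 0.294, -0.0], [0.0, -0.001, -1.0]]
force: [0.4, 0.1, 0.4]
opening: 0.163
```

```bash
python3 e.py 8 side
```

```text
6.5 [ 0.51457289 -0.1713775   0.11695972] -107.10785462666414 [0.41 0.15 0.35] [ 0.075 -0.003 -0.058] [-30.2  39.3 101.7   0.   38.9  76.9] 0.1629166829135933
```

>>> play_rows(
  series=[
    {"tx":0,"ty":0,"tz":0,"turn":0},
    {"tx":0,"ty":0,"tz":0,"turn":0},
    {"tx":0,"ty":0,"tz":0,"turn":0},
  ],
  gripper=0.165,
)

```text
time_s: 6.85
position: [0.5143, -0.1713, 0.1167]
tcp_rot: [[-0.294, -0.956, 0.0], [-0.956, 0.294, -0.0], [0.0, -0.0, -1.0]]
force: [-0.6, -0.1, -0.0]
opening: 0.164
```

```bash
python3 e.py 9 side
```

```text
6.85 [ 0.51428882 -0.17127117  0.11666746] -107.10394939181728 [-0.64 -0.06 -0.03] [0.034 0.009 0.005] [-30.2  39.4 101.7   0.   38.9  76.9] 0.163601608822897
```

>>> play_rows(
  series=[
    {"tx":0,"ty":0,"tz":0,"turn":0},
    {"tx":0,"ty":0,"tz":0,"turn":0},
    {"tx":-0.0042,"ty":0.0013,"tz":-0.0067,"turn":0},
    {"tx":-0.0042,"ty":0.0013,"tz":-0.0067,"turn":0},
    {"tx":0,"ty":0,"tz":0,"turn":0},
    {"tx":0,"ty":0,"tz":0,"turn":0},
  ],
  gripper=0.25,
)

```text
time_s: 7.5
position: [0.5072, -0.169, 0.1055]
tcp_rot: [[-0.294, -0.956, -0.001], [-0.956, 0.294, 0.001], [-0.0, 0.001, -1.0]]
force: [-0.9, 0.2, 0.6]
opening: 0.248
```

>>> play_rows(
  series=[
    {"tx":0,"ty":0,"tz":0,"turn":0},
    {"tx":0,"ty":0,"tz":0,"turn":0},
    {"tx":0,"ty":0,"tz":0,"turn":0},
    {"tx":0,"ty":0,"tz":0.001,"turn":0},
    {"tx":0,"ty":0,"tz":0.001,"turn":0},
    {"tx":0,"ty":0,"tz":0.001,"turn":0},
    {"tx":0,"ty":0,"tz":0,"turn":0},
  ],
  gripper=0.1,
)

```text
time_s: 8.2
position: [0.5074, -0.169, 0.1083]
tcp_rot: [[-0.294, -0.956, -0.0], [-0.956, 0.294, 0.0], [-0.0, 0.0, -1.0]]
force: [-0.3, 0.7, -3.9]
opening: 0.159
```

```bash
python3 e.py 10 side wrist
```

```text
8.2 [ 0.50735991 -0.16904594  0.10825402] -107.10120103432932 [-0.35  0.74 -3.87] [0.111 0.141 0.001] [-30.4  39.9 102.9  -0.   37.2  76.7] 0.15856085156657365
```

View pics/wrist10.png

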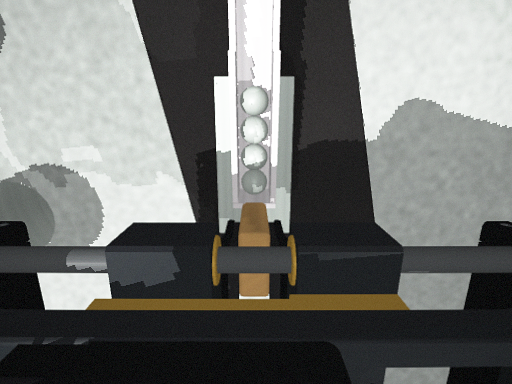

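>>> play_rows(
  series=[
    {"tx":0,"ty":0,"tz":0,"turn":0},
    {"tx":0,"ty":0,"tz":0,"turn":0},
    {"tx":0,"ty":0,"tz":0,"turn":0},
  ],
  gripper=0.16,
)

```text
time_s: 8.6
position: [0.5076, -0.1692, 0.1084]
tcp_rot: [[-0.294, -0.956, 0.0], [-0.956, 0.294, -0.0], [0.0, -0.0, -1.0]]
force: [0.3, -0.4, -2.8]
opening: 0.158
```

>>> play_rows(
  series=[
    {"tx":0,"ty":0,"tz":0.0013,"turn":0},
    {"tx":0,"ty":0,"tz":0.0013,"turn":0},
    {"tx":0,"ty":0,"tz":0.0013,"turn":0},
    {"tx":0,"ty":0,"tz":0,"turn":0},
  ],
)

```text
time_s: 9.0
position: [0.5078, -0.1693, 0.1117]
tcp_rot: [[-0.294, -0.956, 0.001], [-0.956, 0.294, -0.0], [0.0, -0.001, -1.0]]
force: [0.3, -0.4, -1.3]
opening: 0.163
```

```bash
python3 e.py 11 side wrist
```

```text
9.0 [ 0.50777109 -0.16927408  0.11173824] -107.10557784972464 [ 0.28 -0.35 -1.28] [-0.032 -0.079 -0.021] [-30.4  39.6 102.8   0.   37.6  76.7] 0.1629997900819336
```

View pics/wrist11.png

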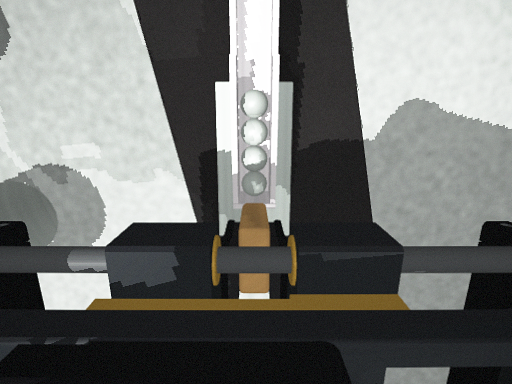

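>>> play_rows(
  series=[
    {"tx":0,"ty":0,"tz":0.0013,"turn":0},
    {"tx":0,"ty":0,"tz":0.0013,"turn":0},
    {"tx":0,"ty":0,"tz":0.0013,"turn":0},
    {"tx":0,"ty":0,"tz":0,"turn":0},
    {"tx":0,"ty":0,"tz":0,"turn":0},
  ],
)

```text
time_s: 9.6
position: [0.5075, -0.1691, 0.1147]
tcp_rot: [[-0.294, -0.956, 0.0], [-0.956, 0.294, 0.0], [-0.0, -0.0, -1.0]]
force: [-0.0, -0.8, -2.0]
opening: 0.163
```

```bash
python3 e.py 12 side wrist;  python3 - <<'E'
import cv2,numpy as np
a=[cv2.resize(cv2.imread(f'pics/side{i}.png')[120:170,235:335],None,fx=7,fy=5.5,interpolation=cv2.INTER_CUBIC) for i in (10,12)]
cv2.imwrite('pics/cmp2.png',np.vstack(a))
E
```

```text
9.6 [ 0.50749992 -0.16910614  0.11468465] -107.10431777875831 [-0.04 -0.77 -2.  ] [0.081 0.002 0.014] [-30.4  39.3 102.8   0.   38.   76.7] 0.16273359964371947
```

View pics/cmp2.png

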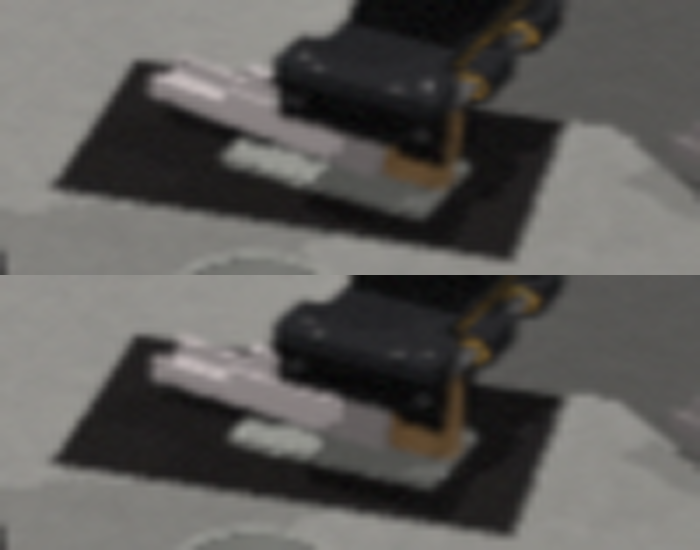

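View pics/wrist12.png

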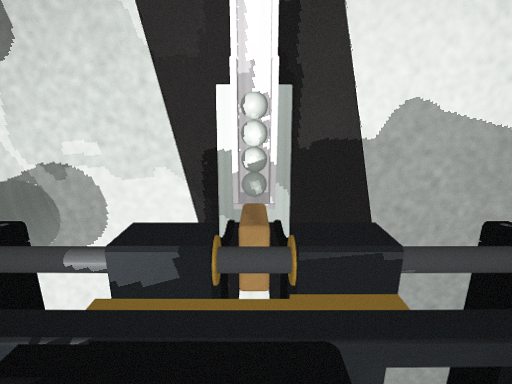

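>>> play_rows(
  series=[
    {"tx":0,"ty":0,"tz":-0.004,"turn":0},
    {"tx":0,"ty":0,"tz":-0.004,"turn":0},
    {"tx":0,"ty":0,"tz":-0.0035,"turn":0},
    {"tx":0,"ty":0,"tz":0,"turn":0},
    {"tx":0,"ty":0,"tz":0,"turn":0},
  ],
  gripper=0.165,
)

```text
time_s: 10.2
position: [0.5075, -0.1691, 0.1052]
tcp_rot: [[-0.294, -0.956, -0.0], [-0.956, 0.294, 0.0], [-0.0, 0.0, -1.0]]
force: [0.3, 0.4, 0.2]
opening: 0.168
```

>>> play_rows(
  series=[
    {"tx":0,"ty":0,"tz":0,"turn":0},
    {"tx":0,"ty":0,"tz":0,"turn":0},
    {"tx":0,"ty":0,"tz":0,"turn":0},
    {"tx":0,"ty":0,"tz":0.002,"turn":0},
    {"tx":0,"ty":0,"tz":0.006,"turn":0},
    {"tx":0,"ty":0,"tz":0.01,"turn":0},
    {"tx":0,"ty":0,"tz":0.01,"turn":0},
    {"tx":0,"ty":0,"tz":0.005,"turn":0},
    {"tx":0,"ty":0,"tz":0,"turn":0},
  ],
  gripper=0,
)

```text
time_s: 11.1
position: [0.508, -0.1694, 0.1328]
tcp_rot: [[-0.294, -0.956, 0.002], [-0.956, 0.294, -0.001], [0.0, -0.002, -1.0]]
force: [0.2, -0.6, -3.2]
opening: 0.162
```

```bash
python3 e.py 13 side wrist;  python3 - <<'E'
import cv2,numpy as np
a=[cv2.resize(cv2.imread(f'pics/side{i}.png')[110:170,235:335],None,fx=7,fy=7,interpolation=cv2.INTER_CUBIC) for i in (13,)]
cv2.imwrite('pics/cmp3.png',np.vstack(a))
E
```

```text
11.1 [ 0.50799537 -0.16935892  0.13282222] -107.09999475443767 [ 0.22 -0.61 -3.23] [ 0.089  0.175 -0.029] [-30.4  37.4 102.3   0.   40.1  76.7] 0.16243478131318417
```

View pics/cmp3.png

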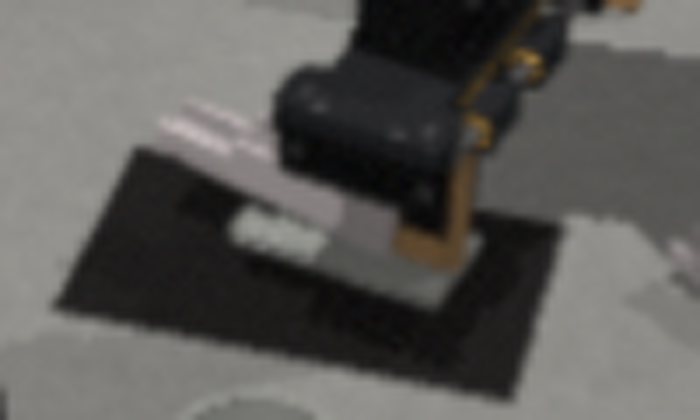

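View pics/wrist13.png

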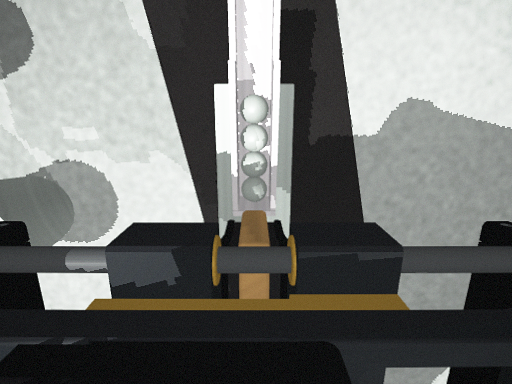

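Run:
```python
import cv2,numpy as np
a=[cv2.resize(cv2.imread(f'pics/wrist{i}.png')[70:310,205:305],None,fx=3.9,fy=2.5,interpolation=cv2.INTER_CUBIC) for i in (10,13)]
cv2.imwrite('pics/cmp4.png',np.hstack(a))
```

```text
(no output)
```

View pics/cmp4.png

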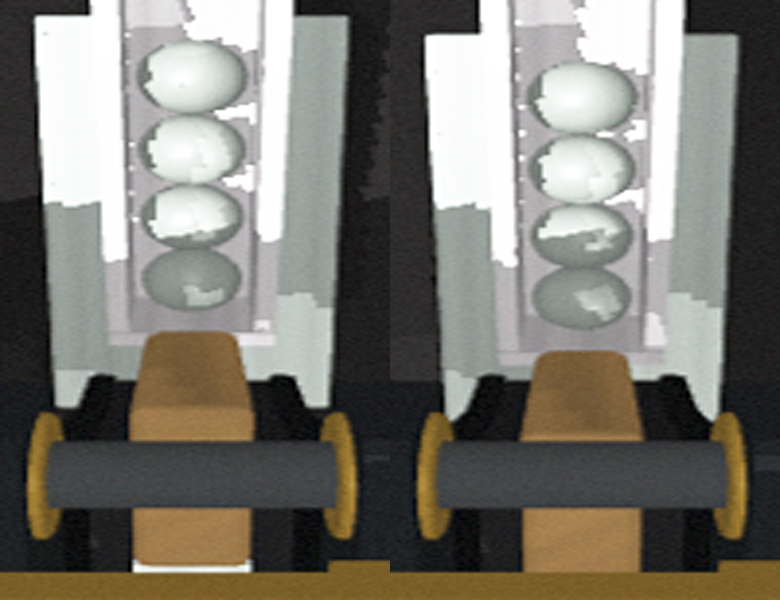

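```bash
cat > fitp.py <<'E'
from h import *
from scipy.optimize import least_squares
c8,s8=np.cos(np.radians(8)),np.sin(np.radians(8))
def ball(i): s=8+16*i; return np.array([-42+s*c8-8*s8,0,14+s*s8+8*c8])
# camera pose in tool frame is rigid: tool state at capture
def pan2tool(q):  # q: gx,gz (grip point in pan frame mm), th tilt deg spout down(+), ty, yaw(deg)
    gx,gz,th,ty,yw=q; th=np.radians(th); yw=np.radians(yw)
    def f(P):
        P=np.atleast_2d(P)-np.array([gx,0,gz])
        x=P[:,0]*np.cos(th)+P[:,2]*np.sin(th); z=-P[:,0]*np.sin(th)+P[:,2]*np.cos(th); y=P[:,1]+ty
        x,y=x*np.cos(yw)-y*np.sin(yw),x*np.sin(yw)+y*np.cos(yw)
        # pan x -> ahead dir; tool x = -pan y, tool y= -pan x (R[:,1]=(-.956,.294)), tool z = down ; grasp pt 51mm ahead
        return np.stack([-y,-x,51-z],1)/1000
    return f
def fit(p,T,obs,prior=(-68,51.5,0,0,0),sig=(6,1.5,6,1,.7)):
    def r(q):
        X=pan2tool(q)([o[0] for o in obs])@T[:3,:3].T+T[:3,3]
        e=(proj(p,X)-np.array([o[1] for o in obs])).ravel()
        return np.concatenate([e,(np.array(q)-prior)/np.array(sig)])
    s=least_squares(r,prior); return s.x,s.fun[:-5].reshape(-1,2)
def Tool():
    s=bot.read_state(); T=np.eye(4); T[:3,:3]=s['tcp_rot']; T[:3,3]=s['position']; return T
E
cat > g.py <<'E'
from fitp import *
T=Tool(); p=vision.capture('wrist')
R=lambda x,y:[205+x/3.9-.4,70+y/2.5-.3]
for nm,o in [('10',[((28,25,8),R(35,16)),((28,-25,8),R(350,16)),((-45,7,82),R(133,408)),((-45,-7,82),R(252,408))]+[(ball(3-i),R(*b)) for i,b in enumerate([(192,78),(191,150),(190,218),(190,280)])]),
 ('13',[((28,25,8),R(35,36)),((28,-25,8),R(348,36))]+[(ball(3-i),R(*b)) for i,b in enumerate([(192,98),(192,168),(192,236),(190,298)])])]:
    q,e=fit(p,T,o); print(nm,q.round(2),e.round(1).tolist())
E
python3 g.py
```

```text
10 [-6.772e+01  5.183e+01  1.000e-01  1.130e+00  5.000e-02] [[-0.3, 0.3], [-0.2, 0.2], [-1.0, 0.1], [0.9, 0.1], [-0.1, -0.1], [0.2, -0.0], [0.5, -0.4], [0.6, -0.3]]
13 [-63.53  51.11   0.55   1.04   0.12] [[-0.0, 0.1], [0.0, -0.1], [-0.1, 0.0], [0.0, 0.5], [0.1, -0.3], [0.7, -0.4]]
```

>>> play_rows(
  series=[
    {"tx":0,"ty":0,"tz":0.01,"turn":0},
    {"tx":0,"ty":0,"tz":0.02,"turn":0},
    {"tx":0,"ty":0,"tz":0.03,"turn":0},
    {"tx":0,"ty":0,"tz":0.035,"turn":0},
    {"tx":-0.0022,"ty":0.0069,"tz":0.035,"turn":0},
    {"tx":-0.0044,"ty":0.0138,"tz":0.025,"turn":0},
    {"tx":-0.0066,"ty":0.0206,"tz":0.015,"turn":0},
    {"tx":-0.0087,"ty":0.0275,"tz":0.005,"turn":0},
    {"tx":-0.0087,"ty":0.0275,"tz":0,"turn":0},
    {"tx":-0.0087,"ty":0.0275,"tz":0,"turn":0},
  ],
)

```text
time_s: 12.25
position: [0.4747, -0.0684, 0.2717]
tcp_rot: [[-0.294, -0.956, -0.001], [-0.956, 0.294, 0.001], [-0.0, 0.002, -1.0]]
force: [0.8, 1.1, -3.3]
opening: 0.163
```

>>> play_rows(
  series=[
    {"tx":-0.0087,"ty":0.0275,"tz":0,"turn":0},
    {"tx":-0.0087,"ty":0.0275,"tz":0,"turn":0},
    {"tx":-0.0087,"ty":0.0275,"tz":0,"turn":0},
    {"tx":-0.0087,"ty":0.0275,"tz":0,"turn":0},
    {"tx":-0.0087,"ty":0.0275,"tz":0,"turn":0},
    {"tx":-0.0087,"ty":0.0275,"tz":0,"turn":0},
    {"tx":-0.0087,"ty":0.0275,"tz":0,"turn":0},
    {"tx":-0.0087,"ty":0.0275,"tz":0,"turn":0},
    {"tx":-0.0087,"ty":0.0275,"tz":0,"turn":0},
    {"tx":-0.0087,"ty":0.0275,"tz":0,"turn":0},
  ],
)

```text
time_s: 13.25
position: [0.4047, 0.1512, 0.2715]
tcp_rot: [[-0.294, -0.956, -0.002], [-0.956, 0.294, 0.0], [0.0, 0.002, -1.0]]
force: [0.6, 0.6, -3.5]
opening: 0.164
```

>>> play_rows(
  series=[
    {"tx":-0.0087,"ty":0.0275,"tz":0,"turn":0},
    {"tx":-0.0087,"ty":0.0275,"tz":0,"turn":0},
    {"tx":-0.0087,"ty":0.0275,"tz":0,"turn":0},
    {"tx":-0.0087,"ty":0.0275,"tz":0,"turn":0},
    {"tx":-0.0066,"ty":0.0206,"tz":0,"turn":0},
    {"tx":-0.0044,"ty":0.0138,"tz":0,"turn":0},
    {"tx":-0.0022,"ty":0.0069,"tz":0,"turn":0},
    {"tx":0,"ty":0,"tz":0,"turn":0},
    {"tx":0,"ty":0,"tz":0,"turn":0},
    {"tx":0,"ty":0,"tz":0,"turn":0},
  ],
)

```text
time_s: 14.25
position: [0.3683, 0.2703, 0.2717]
tcp_rot: [[-0.295, -0.955, -0.0], [-0.955, 0.295, -0.0], [0.0, 0.0, -1.0]]
force: [-1.4, -0.3, -2.7]
opening: 0.157
```

```bash
python3 e.py 14 side wrist top;  python3 - <<'E'
import cv2,numpy as np
cv2.imwrite('pics/s14c.png',cv2.resize(cv2.imread('pics/side14.png')[150:280,190:390],None,fx=4,fy=4,interpolation=cv2.INTER_CUBIC))
E
```

```text
14.25 [0.36829059 0.27033776 0.27170939] -107.1603022815944 [-1.42 -0.25 -2.71] [ 0.092  0.114 -0.02 ] [ 22.2  19.2 106.8  -0.   54.1 129.4] 0.1568639590418992
```

View pics/s14c.png

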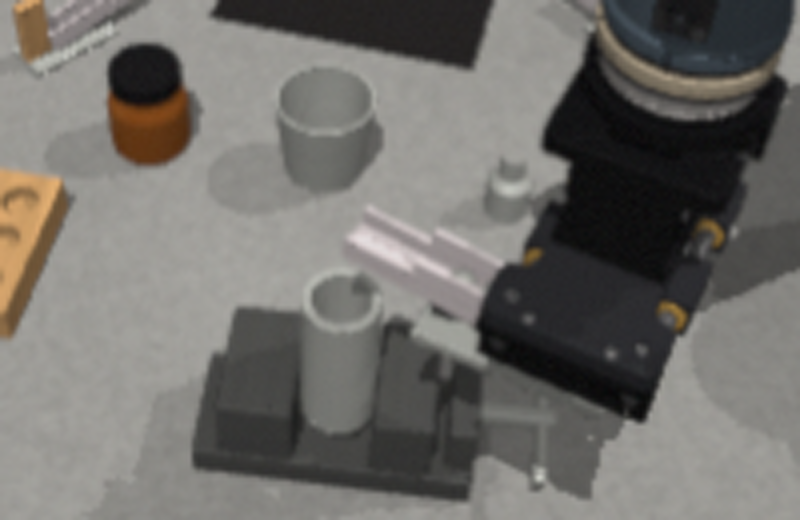

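View pics/wrist14.png

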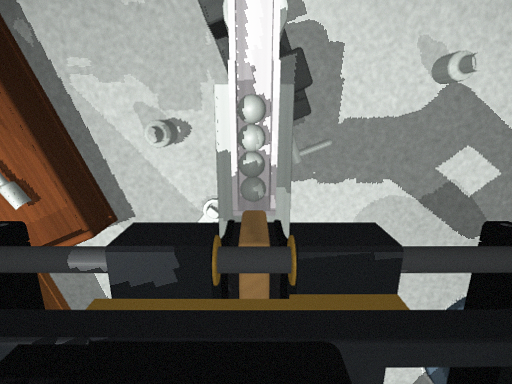

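View pics/top14.png

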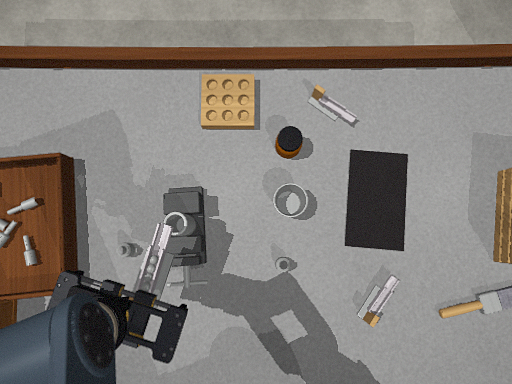

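```bash
cat > ov.py <<'E'
from fitp import *
import sys
# args: tag, gx gz th, rimz, crop for top/side
tag=sys.argv[1]; q=[float(v) for v in sys.argv[2:5]]+[0,0]; rz=float(sys.argv[5])
T=Tool()
for n,(x0,y0,w,h) in {'top':(130,180,90,68),'side':(230,190,110,80)}.items():
    p=vision.capture(n); S=8 if n=='top' else 7; S=int(min(S,800//w,600//h))
    im=cv2.resize(p['pixels'][y0:y0+h,x0:x0+w],None,fx=S,fy=S,interpolation=cv2.INTER_CUBIC)
    def d(X,col,cl=False):
        u=((proj(p,X)-[x0,y0]+.5)*S).astype(np.int32); cv2.polylines(im,[u],cl,col,1)
    a=np.linspace(0,2*np.pi,40)
    for r in (.017,.023): d(np.stack([.506+r*np.cos(a),.228+r*np.sin(a),0*a+rz],1),(0,255,0),True)
    f=pan2tool(q); M=lambda P:f(P)@T[:3,:3].T+T[:3,3]
    d(M([(75,9.5,30),(75,-9.5,30),(-42,-9.5,14),(-42,9.5,14)]),(0,0,255),True)
    d(M([(74.6,8,21.3),(74.6,-8,21.3)]),(255,0,0)); d(M([(28,25,0),(28,-25,0),(-76,-25,0),(-76,25,0)]),(0,255,255),True)
    cv2.imwrite(f'pics/{n}{tag}.png',im)
f=pan2tool(q); M=lambda P:f(P)@T[:3,:3].T+T[:3,3]
L=M([(74.6,0,21.3)])[0]; print('lip',L.round(4),'rel axis along heading mm',((L[:2]-[.506,.228])@-T[:2,1]*1000).round(1),'lat',((L[:2]-[.506,.228])@T[:2,0]*1000).round(1)); s=bot.read_state();print(s['time_s'],s['position'],s['force'])
E
python3 ov.py 15 -63.5 51.1 0.55 0.1404
```

```text
lip [0.5    0.2298 0.1896] rel axis along heading mm -6.3 lat 0.1
14.5 [0.36826608 0.27061436 0.27178867] [-0.67563474 -0.01868691 -3.2822995 ]
```

View pics/top15.png

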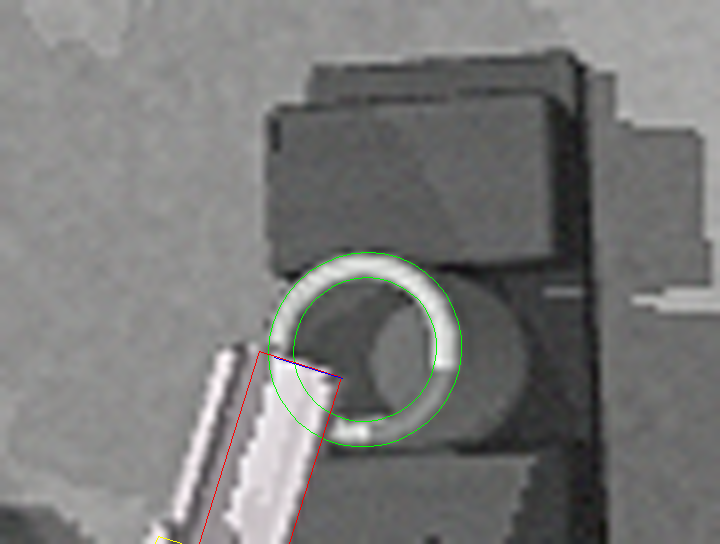

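View pics/side15.png

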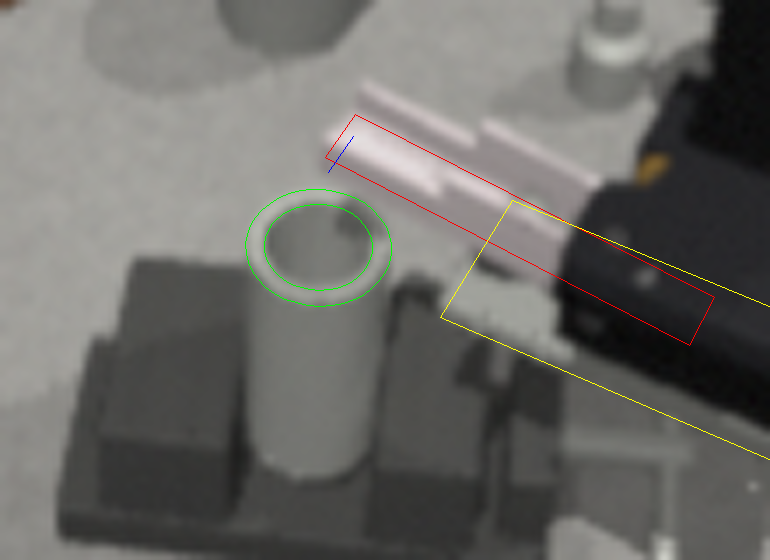

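>>> play_rows(
  series=[
    {"tx":0,"ty":0,"tz":-0.007,"turn":0},
    {"tx":0,"ty":0,"tz":-0.014,"turn":0},
    {"tx":0,"ty":0,"tz":-0.014,"turn":0},
    {"tx":0,"ty":0,"tz":-0.01,"turn":0},
    {"tx":0,"ty":0,"tz":-0.006,"turn":0},
    {"tx":0,"ty":0,"tz":-0.003,"turn":0},
    {"tx":0,"ty":0,"tz":0,"turn":0},
    {"tx":0,"ty":0,"tz":0,"turn":0},
  ],
)

```text
time_s: 15.3
position: [0.3683, 0.271, 0.2288]
tcp_rot: [[-0.294, -0.956, 0.001], [-0.956, 0.294, 0.0], [-0.0, -0.001, -1.0]]
force: [0.1, 0.5, -3.6]
opening: 0.156
```

```bash
python3 ov.py 16 -63.5 51.1 0.55 0.1404;python3 e.py 16 wrist
```

```text
lip [0.5001 0.2305 0.1468] rel axis along heading mm -6.4 lat -0.7
15.4 [0.36834511 0.27106748 0.2289178 ] [ 0.49317489 -0.1944945  -2.94105187]
15.4 [0.36834511 0.27106748 0.2289178 ] -107.10073121554257 [ 0.49 -0.19 -2.94] [ 0.093  0.1   -0.004] [ 22.3  23.3 109.4   0.   47.3 129.4] 0.16184180138190718
```

View pics/side16.png

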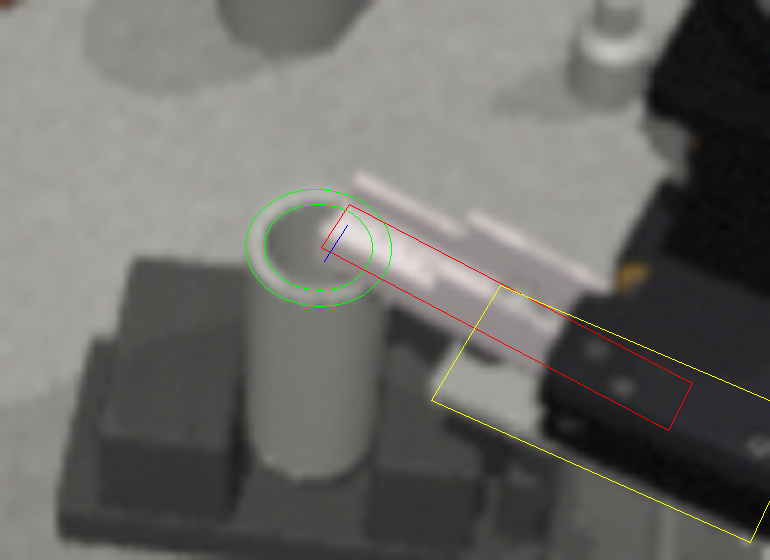

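View pics/top16.png

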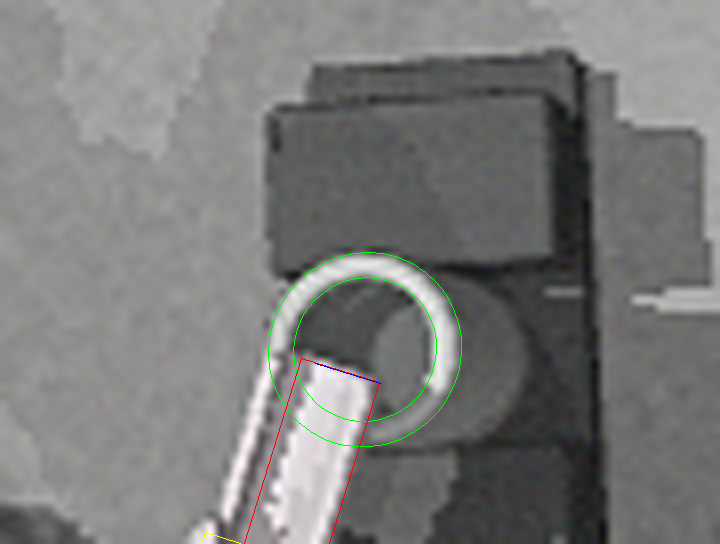

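View pics/wrist16.png

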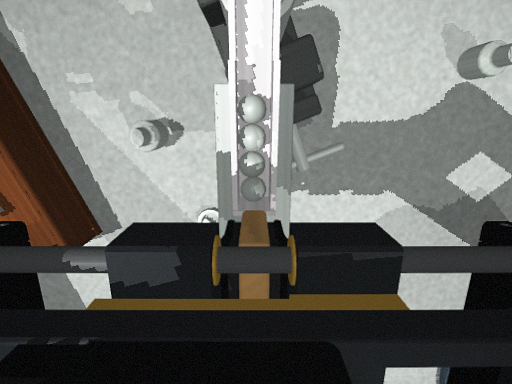

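>>> play_rows(
  series=[
    {"tx":0,"ty":0,"tz":-0.002,"turn":0},
    {"tx":0,"ty":0,"tz":-0.002,"turn":0},
    {"tx":0,"ty":0,"tz":-0.002,"turn":0},
    {"tx":0,"ty":0,"tz":-0.0015,"turn":0},
    {"tx":0,"ty":0,"tz":0,"turn":0},
    {"tx":0,"ty":0,"tz":0,"turn":0},
  ],
)

```text
time_s: 16.05
position: [0.3681, 0.2709, 0.2225]
tcp_rot: [[-0.294, -0.956, -0.0], [-0.956, 0.294, -0.0], [0.0, 0.0, -1.0]]
force: [0.3, -0.4, -3.6]
opening: 0.158
```

>>> play_rows(
  series=[
    {"tx":0,"ty":0,"tz":-0.00125,"turn":0},
    {"tx":0,"ty":0,"tz":0,"turn":0},
  ],
)

```text
time_s: 16.25
position: [0.3681, 0.2709, 0.2215]
tcp_rot: [[-0.294, -0.956, -0.0], [-0.956, 0.294, -0.0], [0.0, 0.0, -1.0]]
force: [-0.2, 0.2, -3.8]
opening: 0.161
```

>>> play_rows(
  series=[
    {"tx":0,"ty":0,"tz":-0.00125,"turn":0},
    {"tx":0,"ty":0,"tz":0,"turn":0},
  ],
)

```text
time_s: 16.45
position: [0.368, 0.2709, 0.2205]
tcp_rot: [[-0.294, -0.956, -0.0], [-0.956, 0.294, -0.0], [0.0, 0.0, -1.0]]
force: [0.9, -1.1, -3.6]
opening: 0.161
```

>>> play_rows(
  series=[
    {"tx":0,"ty":0,"tz":-0.00125,"turn":0},
    {"tx":0,"ty":0,"tz":0,"turn":0},
  ],
)

```text
time_s: 16.65
position: [0.3681, 0.2709, 0.2195]
tcp_rot: [[-0.294, -0.956, -0.0], [-0.956, 0.294, -0.0], [0.0, 0.0, -1.0]]
force: [-0.3, 0.2, -3.6]
opening: 0.158
```

>>> play_rows(
  series=[
    {"tx":0,"ty":0,"tz":-0.00125,"turn":0},
    {"tx":0,"ty":0,"tz":0,"turn":0},
  ],
)

```text
time_s: 16.85
position: [0.3681, 0.271, 0.2189]
tcp_rot: [[-0.294, -0.956, 0.001], [-0.956, 0.294, 0.0], [-0.0, -0.0, -1.0]]
force: [-1.8, 0.3, 1.5]
opening: 0.16
```

```bash
python3 e.py 17
```

```text
16.85 [0.36809246 0.27102185 0.21890094] -107.09873669767461 [-1.83  0.29  1.47] [-0.029  0.009 -0.084] [ 22.3  24.4 109.9  -0.   45.7 129.4] 0.15957825213864238
```

>>> play_rows(
  series=[
    {"tx":0,"ty":0,"tz":0.0006,"turn":0},
    {"tx":0,"ty":0,"tz":0,"turn":0},
    {"tx":0,"ty":0,"tz":0,"turn":0},
  ],
)

```text
time_s: 17.15
position: [0.3681, 0.271, 0.2191]
tcp_rot: [[-0.294, -0.956, 0.0], [-0.956, 0.294, 0.0], [-0.0, -0.0, -1.0]]
force: [-0.7, -0.2, -0.4]
opening: 0.161
```

```bash
python3 e.py 18 wrist; python3 e.py 18b side;python3 ov.py 18 -63.5 51.1 0.55 0.1404; python3 e.py 18b
```

```text
17.15 [0.368107   0.27095893 0.21907333] -107.10285594408057 [-0.67 -0.17 -0.43] [0.06  0.031 0.009] [ 22.3  24.3 109.9   0.   45.7 129.4] 0.16093429537297632
17.2 [0.36810014 0.27095098 0.21905885] -107.10625521923554 [-0.56  0.42 -1.06] [ 0.012  0.051 -0.072] [ 22.3  24.4 109.9   0.   45.7 129.4] 0.16114826167217175
lip [0.4998 0.2304 0.1369] rel axis along heading mm -6.6 lat -0.5
17.35 [0.36812324 0.27095356 0.21907435] [-1.17530158 -0.47669968 -0.79119801]
17.35 [0.36812324 0.27095356 0.21907435] -107.10411902138158 [-1.18 -0.48 -0.79] [ 0.015  0.015 -0.017] [ 22.3  24.3 109.9   0.   45.7 129.4] 0.15866060365490975
```

View pics/side18.png

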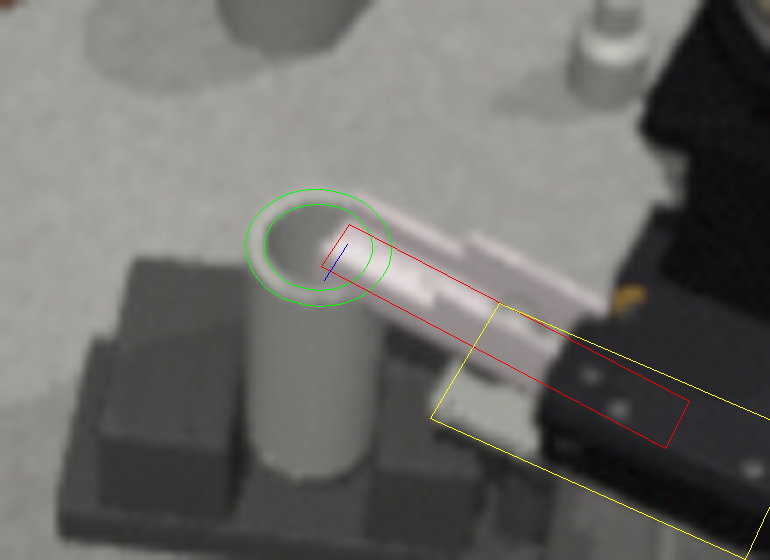

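View pics/top18.png

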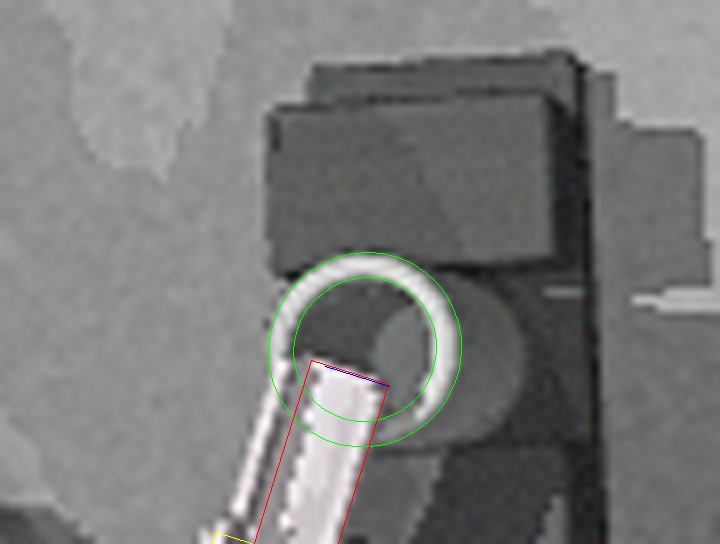

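>>> play_rows(
  series=[
    {"tx":0,"ty":0,"tz":0,"turn":0},
    {"tx":0,"ty":0,"tz":0,"turn":0},
    {"tx":0,"ty":0,"tz":0,"turn":0},
    {"tx":0,"ty":0,"tz":0,"turn":0},
    {"tx":0,"ty":0,"tz":0,"turn":0},
    {"tx":0,"ty":0,"tz":0,"turn":0},
    {"tx":0,"ty":0,"tz":0,"turn":0},
    {"tx":0,"ty":0,"tz":0,"turn":0},
    {"tx":0,"ty":0,"tz":0,"turn":0},
    {"tx":0,"ty":0,"tz":0,"turn":0},
  ],
)

```text
time_s: 18.35
position: [0.3681, 0.2709, 0.2191]
tcp_rot: [[-0.294, -0.956, 0.0], [-0.956, 0.294, 0.0], [-0.0, -0.0, -1.0]]
force: [-1.0, 0.4, -0.4]
opening: 0.16
```

>>> play_rows(
  series=[
    {"tx":0,"ty":0,"tz":0,"turn":0},
    {"tx":0,"ty":0,"tz":0,"turn":0},
    {"tx":0,"ty":0,"tz":0,"turn":0},
    {"tx":0,"ty":0,"tz":0,"turn":0},
    {"tx":0,"ty":0,"tz":0,"turn":0},
  ],
)

```text
time_s: 18.85
position: [0.3681, 0.2709, 0.2191]
tcp_rot: [[-0.294, -0.956, 0.0], [-0.956, 0.294, 0.0], [-0.0, -0.0, -1.0]]
force: [-0.5, 0.4, -0.5]
opening: 0.16
```

```bash
python3 e.py 19 wrist
```

```text
18.85 [0.36810065 0.27094231 0.21905147] -107.10201540746887 [-0.47  0.43 -0.49] [0.009 0.049 0.046] [ 22.3  24.4 109.9  -0.   45.7 129.4] 0.16013759387850118
```

View pics/wrist19.png

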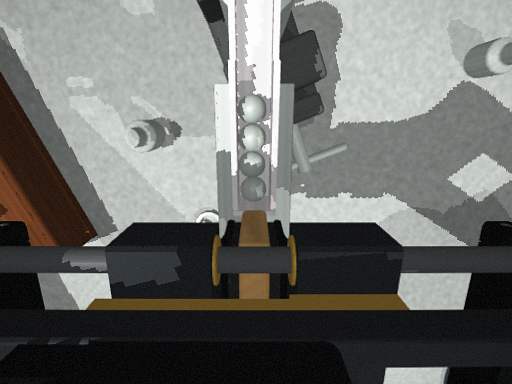

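>>> play_rows(
  series=[
    {"tx":0,"ty":0,"tz":0,"turn":0},
    {"tx":0.0003,"ty":-0.0001,"tz":0.0012,"turn":0},
    {"tx":0.0004,"ty":-0.0001,"tz":0.0016,"turn":0},
    {"tx":0.0004,"ty":-0.0001,"tz":0.0016,"turn":0},
    {"tx":0.0004,"ty":-0.0001,"tz":0.0016,"turn":0},
  ],
  gripper=0.16,
)

```text
time_s: 19.4
position: [0.3693, 0.2705, 0.2239]
tcp_rot: [[-0.294, -0.956, -0.0], [-0.956, 0.294, -0.0], [0.0, 0.0, -1.0]]
force: [-1.0, 0.8, -2.7]
opening: 0.162
```

```bash
python3 e.py 20 wrist; python3 ov.py 20 -63.5 51.1 2 0.1404; python3 e.py 20b;  python3 - <<'E'
import cv2,numpy as np
a=[cv2.resize(cv2.imread(f'pics/wrist{i}.png')[0:240,205:305],None,fx=3.9,fy=2.5,interpolation=cv2.INTER_CUBIC) for i in (19,20)]
cv2.imwrite('pics/cmp5.png',np.hstack(a))
E
```

```text
19.4 [0.36930456 0.2705343  0.22388483] -107.10850639214858 [-0.97  0.77 -2.73] [-0.054  0.207 -0.022] [ 22.2  23.9 109.5  -0.   46.6 129.3] 0.16249437240971368
lip [0.5004 0.2303 0.1385] rel axis along heading mm -6.1 lat -0.6
19.55 [0.36938643 0.27060437 0.22395818] [-0.87488645 -1.15592371 -2.04982403]
19.55 [0.36938643 0.27060437 0.22395818] -107.10873843475697 [-0.87 -1.16 -2.05] [ 0.005  0.057 -0.037] [ 22.2  23.9 109.5  -0.   46.6 129.3] 0.1607032911713915
```

View pics/cmp5.png

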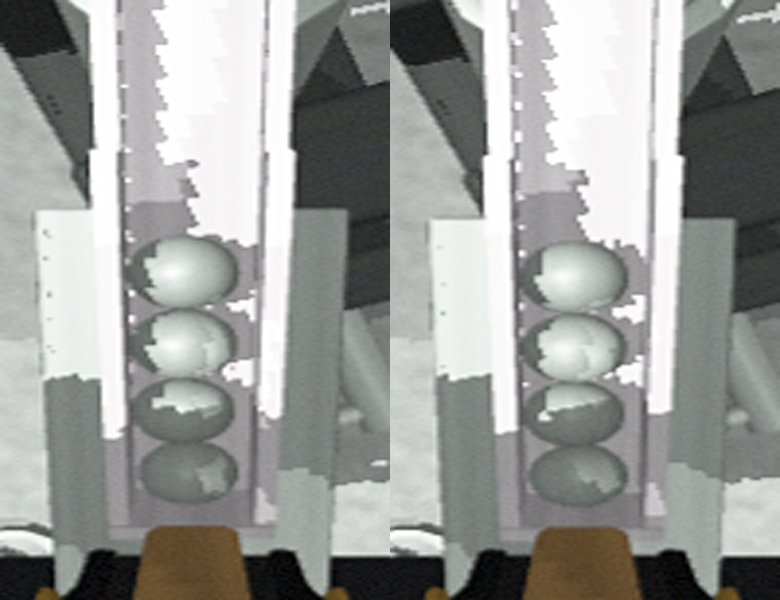

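View pics/side20.png

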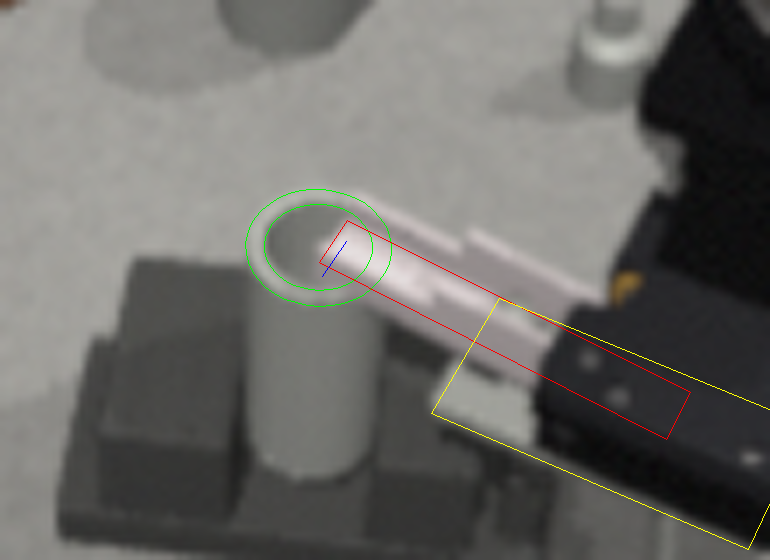

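```bash
cat > g2.py <<'E'
from fitp import *
import sys,json
T=Tool(); p=vision.capture('wrist')
R=lambda x,y:[205+x/3.9-.4,y/2.5-.3]
def go(nm,fl,fr,balls,prior=(-63.5,51.1,2,1,0)):
    o=[((28,25,8),R(*fl)),((28,-25,8),R(*fr))]+[(ball(3-i),R(*b)) for i,b in enumerate(balls)]
    q,e=fit(p,T,o,prior); print(nm,q.round(2),e.round(1).tolist())
if __name__=='__main__':
    go('19',(36,210),(347,210),[(185,270),(185,342),(184,411),(189,472)])
    go('20',(40,219),(345,219),[(186,276),(185,347),(183,415),(188,476)])
E
python3 g2.py
```

```text
19 [-64.01  50.57   0.91   1.92  -0.1 ] [[-1.1, 0.0], [-0.5, 0.1], [0.7, 0.6], [0.7, 0.3], [1.0, -0.7], [-0.3, -0.4]]
20 [-63.51  50.77   2.6    2.03  -0.23] [[-1.3, -0.1], [-0.6, 0.2], [0.5, 0.5], [0.7, 0.2], [1.2, -0.6], [-0.1, -0.3]]
```

>>> play_rows(
  series=[
    {"tx":0.0005,"ty":-0.00015,"tz":0.0018,"turn":0},
    {"tx":0.0005,"ty":-0.00015,"tz":0.0018,"turn":0},
    {"tx":0.0005,"ty":-0.00015,"tz":0.0018,"turn":0},
    {"tx":0.0005,"ty":-0.00015,"tz":0.0018,"turn":0},
    {"tx":0.0005,"ty":-0.00015,"tz":0.0018,"turn":0},
  ],
)

```text
time_s: 20.1
position: [0.3713, 0.27, 0.2312]
tcp_rot: [[-0.294, -0.956, 0.0], [-0.956, 0.294, -0.0], [0.0, -0.0, -1.0]]
force: [0.3, -0.5, -2.5]
opening: 0.164
```

```bash
python3 e.py 21 wrist; python3 ov.py 21 -63.5 50.8 5.5 0.1404; python3 e.py 21b;  python3 - <<'E'
import cv2,numpy as np
a=[cv2.resize(cv2.imread(f'pics/wrist{i}.png')[0:240,205:305],None,fx=3.9,fy=2.5,interpolation=cv2.INTER_CUBIC) for i in (21,)]
cv2.imwrite('pics/cmp6.png',np.hstack(a))
E
```

```text
20.1 [0.37133733 0.26999548 0.23116665] -107.10241287226468 [ 0.27 -0.45 -2.54] [-0.004  0.066 -0.08 ] [ 22.   23.2 109.   -0.   47.8 129.1] 0.16404642947053663
lip [0.5002 0.2305 0.1378] rel axis along heading mm -6.3 lat -0.6
20.25 [0.37143523 0.27005498 0.23121949] [-1.16062959 -0.07730763 -2.1894289 ]
20.25 [0.37143523 0.27005498 0.23121949] -107.10263343871055 [-1.16 -0.08 -2.19] [ 0.016 -0.002 -0.011] [ 22.   23.2 109.   -0.   47.8 129.1] 0.1612011171496191
```

View pics/cmp6.png

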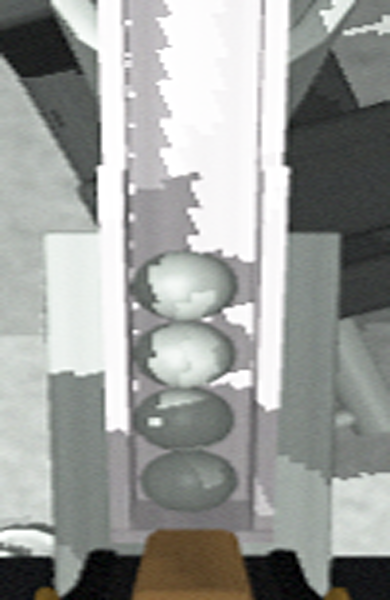

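View pics/side21.png

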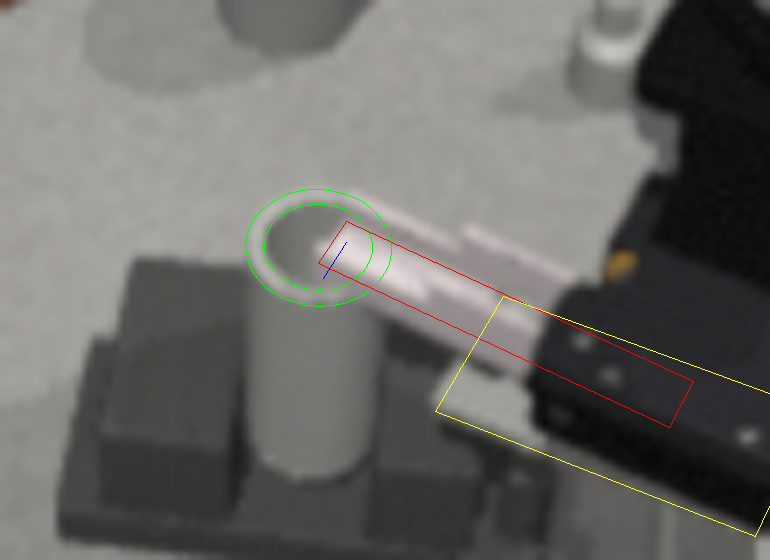

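Run:
```python
from g2 import *
go('21',(45,234),(340,234),[(185,287),(184,354),(183,418),(188,481)],(-63.5,51,5,2,0))
```

```text
21 [-63.38  51.35   6.09   2.27  -0.35] [[-1.3, -0.1], [-0.8, 0.3], [0.7, -0.6], [0.8, 0.0], [1.0, 0.4], [-0.4, -0.1]]
```

>>> play_rows(
  series=[
    {"tx":0.0007,"ty":-0.0002,"tz":0.002,"turn":0},
    {"tx":0.0007,"ty":-0.0002,"tz":0.002,"turn":0},
    {"tx":0.0007,"ty":-0.0002,"tz":0.002,"turn":0},
    {"tx":0.0007,"ty":-0.0002,"tz":0.002,"turn":0},
    {"tx":0.0007,"ty":-0.0002,"tz":0.002,"turn":0},
    {"tx":0.0007,"ty":-0.0002,"tz":0.002,"turn":0},
  ],
)

```text
time_s: 20.9
position: [0.3746, 0.269, 0.2408]
tcp_rot: [[-0.294, -0.956, -0.0], [-0.956, 0.294, -0.0], [0.0, 0.0, -1.0]]
force: [-0.3, 0.3, -1.9]
opening: 0.16
```

```bash
python3 e.py 22 wrist; python3 ov.py 22 -63.5 51 10.5 0.1404; python3 e.py 22b;  python3 - <<'E'
import cv2,numpy as np
a=[cv2.resize(cv2.imread(f'pics/wrist{i}.png')[0:240,205:305],None,fx=3.9,fy=2.5,interpolation=cv2.INTER_CUBIC) for i in (22,)]
cv2.imwrite('pics/cmp7.png',np.hstack(a))
E
```

```text
20.9 [0.37463749 0.26902658 0.24079535] -107.10448022224473 [-0.28  0.29 -1.91] [ 0.022  0.122 -0.035] [ 21.8  22.4 108.1   0.   49.5 128.9] 0.15966740773436724
lip [0.4996 0.2308 0.1357] rel axis along heading mm -7.0 lat -0.7
21.05 [0.37483388 0.26910371 0.24082172] [-0.05049032 -0.14437368 -2.67819019]
21.05 [0.37483388 0.26910371 0.24082172] -107.10262095236398 [-0.05 -0.14 -2.68] [ 0.008  0.03  -0.014] [ 21.8  22.4 108.1  -0.   49.4 128.9] 0.16183976875225511
```

View pics/cmp7.png

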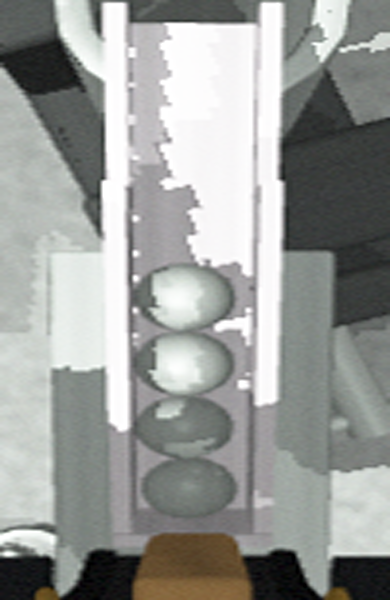

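View pics/side22.png

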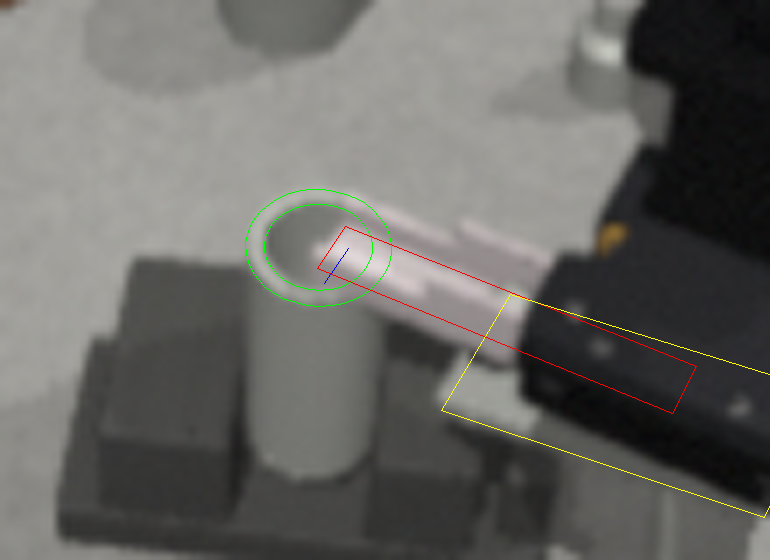

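```bash
python3 - <<'E'
from g2 import *
go('22',(50,252),(333,252),[(187,297),(186,363),(185,427),(188,487)],(-63.5,51,9,2,0))
o=[((28,25,8),R(50,252)),((28,-25,8),R(333,252)),((75,9.5,30),R(133,22)),((75,-9.5,30),R(256,22)),((75,12.5,30+12),R(103,2)),((75,-12.5,42),R(284,2))]
q,e=fit(p,T,o,(-63.5,51,9,2,0)); print(q.round(2),e.round(1).tolist())
E
python3 ov.py 23 -63.4 51.3 9 0.1404
```

```text
22 [-63.34  51.47  10.3    2.09  -0.28] [[-1.1, -0.0], [-0.3, 0.3], [0.3, -0.3], [0.5, -0.1], [0.7, -0.2], [-0.2, 0.4]]
[-61.87  52.78   8.83   1.63  -0.32] [[-0.5, 0.1], [0.7, 0.5], [-0.7, 1.7], [0.2, 1.9], [0.3, -2.0], [-0.2, -1.8]]
lip [0.5007 0.2304 0.1387] rel axis along heading mm -5.8 lat -0.7
21.2 [0.37478284 0.2690791  0.24071627] [-8.54284281e-01  1.07083832e-03 -1.68161091e+00]
```

View pics/top23.png

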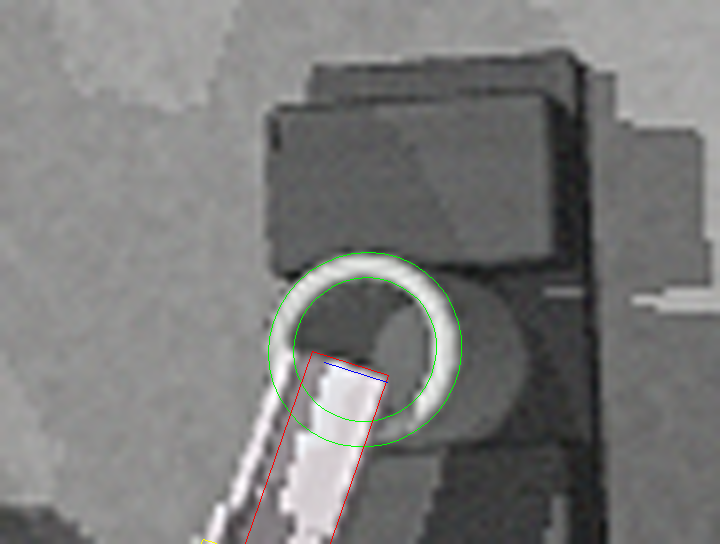

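>>> play_rows(
  series=[
    {"tx":0.0008,"ty":-0.00025,"tz":0.0019,"turn":0},
    {"tx":0.0008,"ty":-0.00025,"tz":0.0019,"turn":0},
    {"tx":0.0008,"ty":-0.00025,"tz":0.0019,"turn":0},
    {"tx":0.0008,"ty":-0.00025,"tz":0.0019,"turn":0},
    {"tx":0.0008,"ty":-0.00025,"tz":0.0019,"turn":0},
  ],
)

```text
time_s: 21.7
position: [0.3779, 0.2681, 0.2484]
tcp_rot: [[-0.294, -0.956, 0.0], [-0.956, 0.294, 0.0], [-0.0, 0.0, -1.0]]
force: [-0.4, -0.1, -2.0]
opening: 0.157
```

```bash
python3 e.py 24 wrist; python3 ov.py 24 -63.4 51.4 13.5 0.1404; python3 e.py 24b;  python3 - <<'E'
import cv2,numpy as np
a=[cv2.resize(cv2.imread(f'pics/wrist{i}.png')[0:240,205:305],None,fx=3.9,fy=2.5,interpolation=cv2.INTER_CUBIC) for i in (24,)]
cv2.imwrite('pics/cmp8.png',np.hstack(a))
E
```

```text
21.7 [0.37788767 0.26805174 0.2483918 ] -107.10308975104525 [-0.41 -0.11 -2.02] [ 0.117  0.066 -0.017] [ 21.5  21.8 107.4   0.   50.8 128.6] 0.15694492693025672
lip [0.4997 0.2307 0.1362] rel axis along heading mm -6.8 lat -0.7
21.85 [0.37805333 0.26805542 0.24843478] [-0.44421451 -0.66900264 -2.8516816 ]
21.85 [0.37805333 0.26805542 0.24843478] -107.10580987274854 [-0.44 -0.67 -2.85] [ 0.023  0.006 -0.033] [ 21.5  21.8 107.4  -0.   50.8 128.6] 0.1612649928073802
```

View pics/cmp8.png

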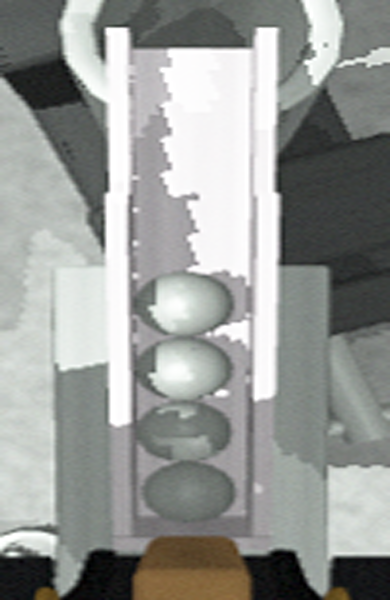

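View pics/side24.png

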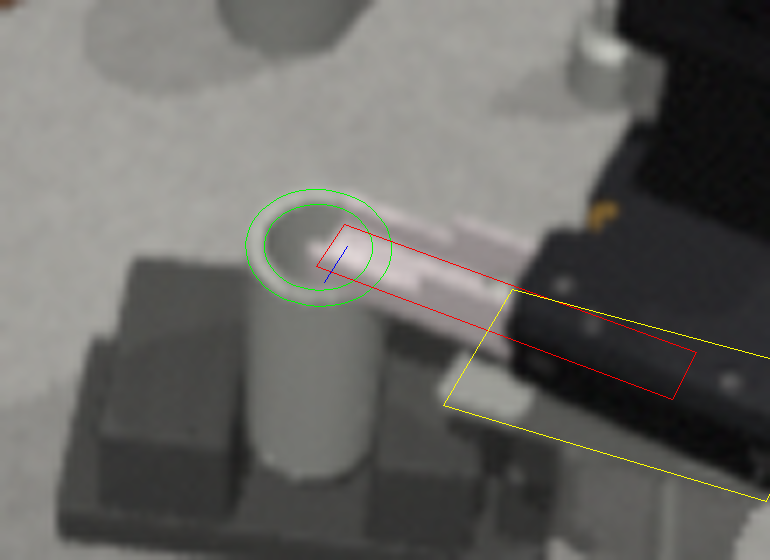

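Run:
```python
from g2 import *
go('24',(53,267),(328,267),[(187,303),(186,368),(186,431),(189,491)],(-63.5,51,13,2,0))
o=[((28,25,8),R(53,267)),((28,-25,8),R(328,267)),((75,9.5,30),R(133,47)),((75,-9.5,30),R(252,47))]+[(ball(3-i),R(*b)) for i,b in enumerate([(187,303),(186,368),(186,431),(189,491)])]
q,e=fit(p,T,o,(-63.5,51,9,2,0)); print(q.round(2),e.round(1).tolist())
```

```text
24 [-64.46  51.17  14.71   1.98  -0.15] [[-0.7, -0.1], [-0.3, 0.1], [0.3, 0.1], [0.5, -0.2], [0.5, -0.2], [-0.3, 0.3]]
[-63.63  51.03  13.49   2.13  -0.39] [[-0.8, -1.2], [0.3, -0.8], [-0.4, 0.4], [-0.2, 0.7], [0.5, 0.0], [0.6, 0.0], [0.5, 0.1], [-0.4, 0.6]]
```

>>> play_rows(
  series=[
    {"tx":0.001,"ty":-0.0003,"tz":0.002,"turn":0},
    {"tx":0.001,"ty":-0.0003,"tz":0.002,"turn":0},
    {"tx":0.001,"ty":-0.0003,"tz":0.002,"turn":0},
    {"tx":0.001,"ty":-0.0003,"tz":0.002,"turn":0},
  ],
)

```text
time_s: 22.3
position: [0.3811, 0.2671, 0.2548]
tcp_rot: [[-0.294, -0.956, -0.0], [-0.956, 0.294, -0.0], [0.0, 0.0, -1.0]]
force: [0.5, 0.7, -3.1]
opening: 0.161
```

```bash
cat > v.sh <<'E'
python3 e.py $1 wrist side
python3 - <<'E'
import cv2,numpy as np
a=cv2.resize(cv2.imread('pics/wrist$1.png')[0:240,205:305],None,fx=3.9,fy=2.5,interpolation=cv2.INTER_CUBIC)
b=cv2.resize(cv2.imread('pics/side$1.png')[180:280,240:330],(400,445),interpolation=cv2.INTER_CUBIC)
b=np.vstack([b,np.zeros((155,400,3),np.uint8)])
cv2.imwrite('pics/v$1.png',np.hstack([a,b]))
E
E
bash v.sh 25
```

```text
22.3 [0.38107542 0.26705335 0.2547693 ] -107.10763319767281 [ 0.49  0.68 -3.05] [ 0.021  0.073 -0.047] [ 21.2  21.3 106.7   0.   51.9 128.3] 0.16120060429265104
```

View pics/v25.png

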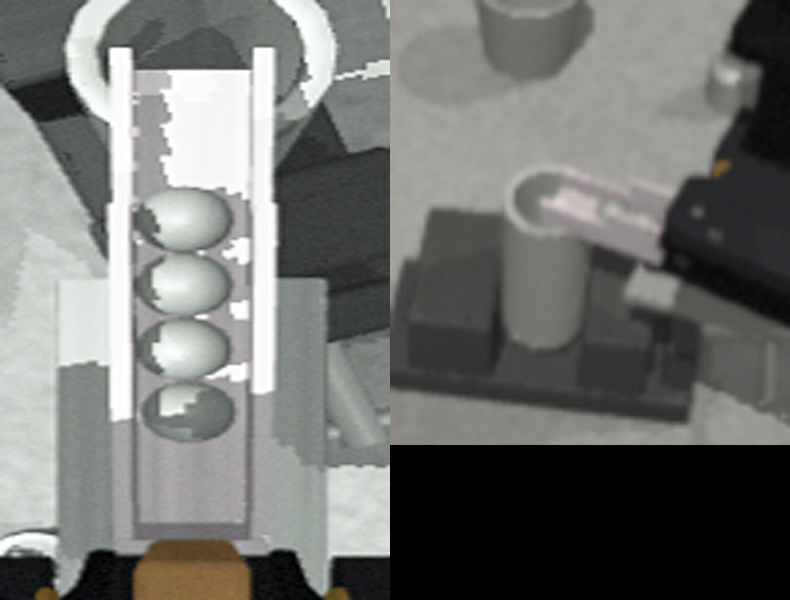

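>>> play_rows(
  series=[
    {"tx":0,"ty":0,"tz":0,"turn":0},
    {"tx":0,"ty":0,"tz":0,"turn":0},
    {"tx":0,"ty":0,"tz":0,"turn":0},
  ],
)

```text
time_s: 22.7
position: [0.3812, 0.2671, 0.2547]
tcp_rot: [[-0.294, -0.956, 0.0], [-0.956, 0.294, 0.0], [-0.0, -0.0, -1.0]]
force: [0.2, 0.4, -1.3]
opening: 0.161
```

```bash
bash v.sh 26
```

```text
22.7 [0.38116489 0.26711827 0.25470397] -107.10055695866563 [ 0.16  0.4  -1.29] [ 0.054 -0.027 -0.066] [ 21.2  21.3 106.7  -0.   51.9 128.3] 0.16069578384011757
```

View pics/v26.png

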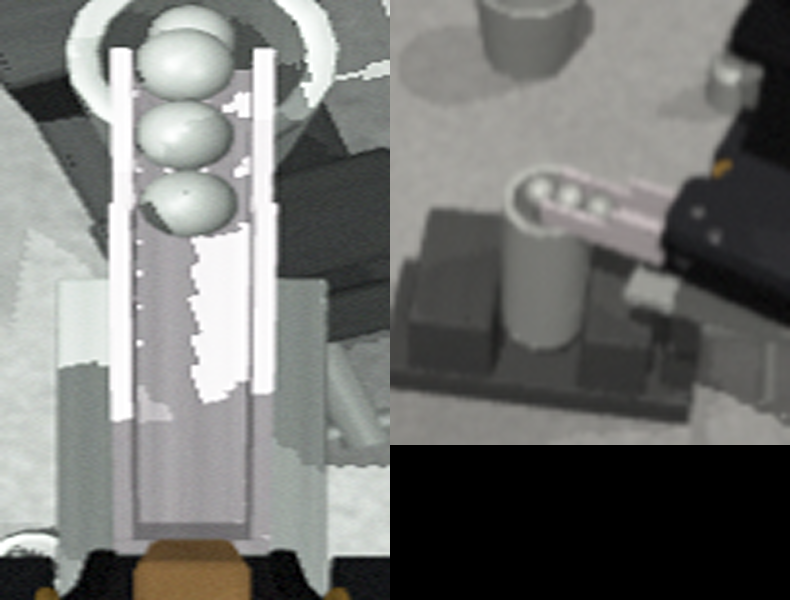

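Balls are dropping into the mouth (first ball at about (254,12) in the wrist image). Hold still.

>>> play_rows(
  series=[
    {"tx":0,"ty":0,"tz":0,"turn":0},
    {"tx":0,"ty":0,"tz":0,"turn":0},
    {"tx":0,"ty":0,"tz":0,"turn":0},
    {"tx":0,"ty":0,"tz":0,"turn":0},
    {"tx":0,"ty":0,"tz":0,"turn":0},
    {"tx":0,"ty":0,"tz":0,"turn":0},
  ],
)

```text
time_s: 23.4
position: [0.3811, 0.2671, 0.2546]
tcp_rot: [[-0.294, -0.956, 0.0], [-0.956, 0.294, 0.0], [-0.0, -0.0, -1.0]]
force: [0.8, -0.1, -2.0]
opening: 0.162
```

```bash
bash v.sh 27; python3 e.py 27 top
```

```text
23.4 [0.38107196 0.26711382 0.25464416] -107.10172909601064 [ 0.82 -0.11 -1.96] [ 0.028 -0.044  0.008] [ 21.2  21.3 106.7  -0.   51.9 128.3] 0.16199235872899642
23.5 [0.38108345 0.26710774 0.25465948] -107.10351311694332 [ 0.05 -0.2  -2.51] [ 0.082 -0.067 -0.031] [ 21.2  21.3 106.7   0.   51.9 128.3] 0.16200638489877647
```

View pics/v27.png

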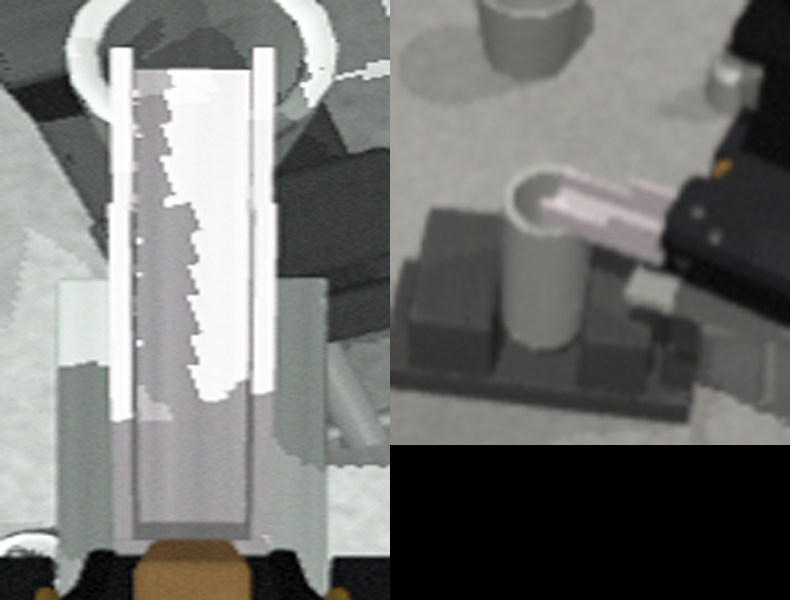

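View pics/top27.png

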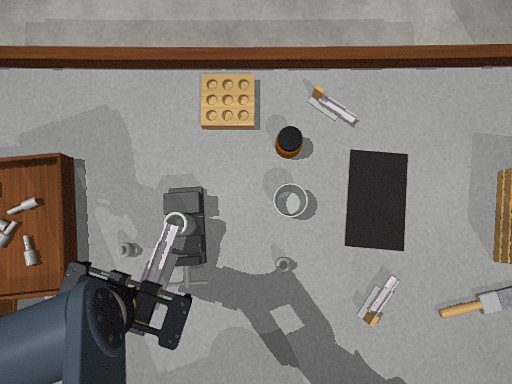

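>>> play_rows(
  series=[
    {"tx":-0.001,"ty":0.0003,"tz":-0.002,"turn":0},
    {"tx":-0.001,"ty":0.0003,"tz":-0.002,"turn":0},
    {"tx":-0.001,"ty":0.0003,"tz":-0.002,"turn":0},
    {"tx":-0.001,"ty":0.0003,"tz":-0.002,"turn":0},
  ],
)

```text
time_s: 23.95
position: [0.3777, 0.2681, 0.248]
tcp_rot: [[-0.294, -0.956, -0.0], [-0.956, 0.294, 0.0], [0.0, 0.0, -1.0]]
force: [0.9, 0.1, -2.1]
opening: 0.164
```

```bash
bash v.sh 28
```

```text
23.95 [0.3777477  0.26811289 0.24804251] -107.09810391450868 [ 0.87  0.08 -2.12] [ 0.093  0.01  -0.029] [ 21.5  21.8 107.4   0.   50.7 128.6] 0.16436817581577215
```

View pics/v28.png

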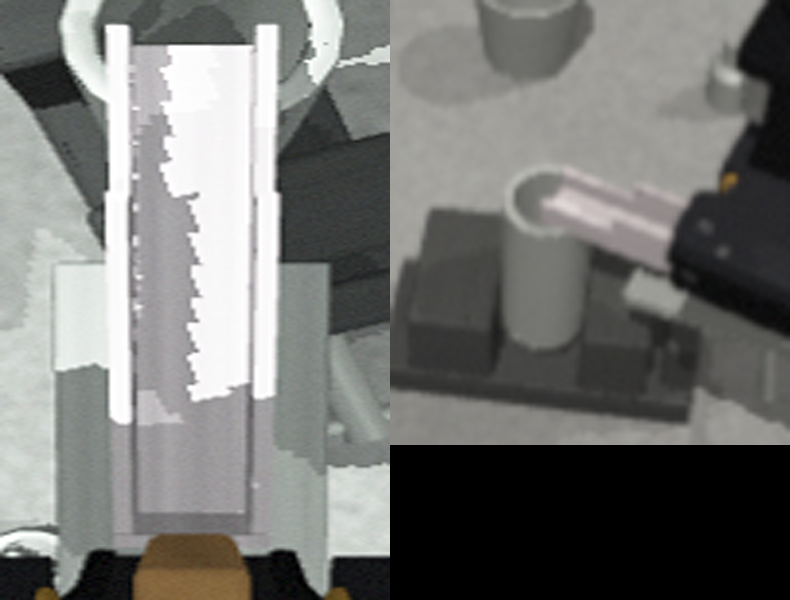

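Works as mirror of the way up. Continue back toward level.

>>> play_rows(
  series=[
    {"tx":-0.0008,"ty":0.00025,"tz":-0.0019,"turn":0},
    {"tx":-0.0008,"ty":0.00025,"tz":-0.0019,"turn":0},
    {"tx":-0.0008,"ty":0.00025,"tz":-0.0019,"turn":0},
    {"tx":-0.0008,"ty":0.00025,"tz":-0.0019,"turn":0},
    {"tx":-0.0008,"ty":0.00025,"tz":-0.0019,"turn":0},
    {"tx":-0.0007,"ty":0.0002,"tz":-0.002,"turn":0},
    {"tx":-0.0007,"ty":0.0002,"tz":-0.002,"turn":0},
    {"tx":-0.0007,"ty":0.0002,"tz":-0.002,"turn":0},
  ],
)

```text
time_s: 24.85
position: [0.3729, 0.2696, 0.2357]
tcp_rot: [[-0.294, -0.956, -0.0], [-0.956, 0.294, 0.0], [0.0, 0.0, -1.0]]
force: [-0.5, 0.3, -1.5]
opening: 0.162
```

>>> play_rows(
  series=[
    {"tx":-0.0007,"ty":0.0002,"tz":-0.002,"turn":0},
    {"tx":-0.0007,"ty":0.0002,"tz":-0.002,"turn":0},
    {"tx":-0.0007,"ty":0.0002,"tz":-0.002,"turn":0},
    {"tx":-0.0005,"ty":0.00015,"tz":-0.0018,"turn":0},
    {"tx":-0.0005,"ty":0.00015,"tz":-0.0018,"turn":0},
    {"tx":-0.0005,"ty":0.00015,"tz":-0.0018,"turn":0},
    {"tx":-0.0005,"ty":0.00015,"tz":-0.0018,"turn":0},
    {"tx":-0.0005,"ty":0.00015,"tz":-0.0018,"turn":0},
  ],
)

```text
time_s: 25.65
position: [0.3694, 0.2706, 0.2237]
tcp_rot: [[-0.294, -0.956, 0.0], [-0.956, 0.294, 0.0], [-0.0, -0.0, -1.0]]
force: [-0.3, -0.3, -1.4]
opening: 0.166
```

```bash
bash v.sh 29
```

```text
25.65 [0.36937262 0.27063231 0.22374721] -107.10091251226348 [-0.28 -0.29 -1.38] [ 0.07  -0.029 -0.037] [ 22.2  23.9 109.5  -0.   46.5 129.3] 0.1657586493522328
```

View pics/v29.png

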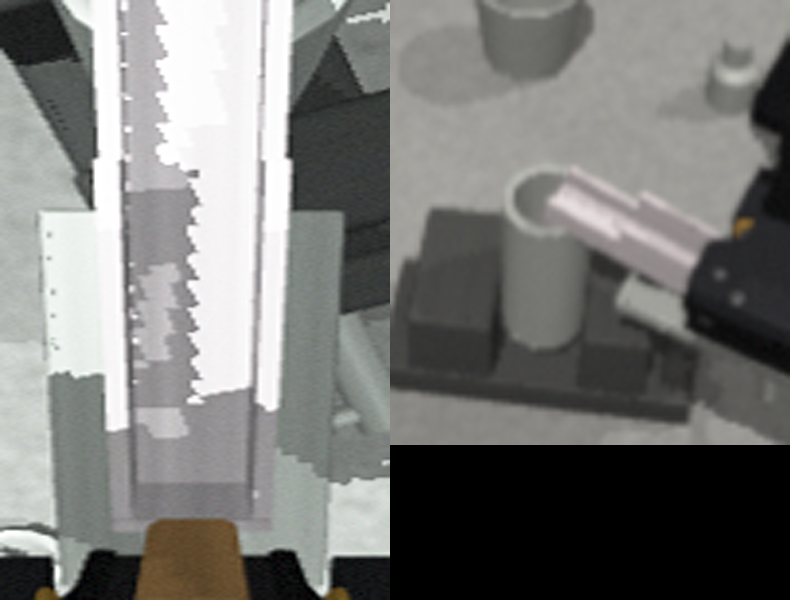

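>>> play_rows(
  series=[
    {"tx":0,"ty":0,"tz":0,"turn":0},
    {"tx":0,"ty":0,"tz":0,"turn":0},
    {"tx":0,"ty":0,"tz":0,"turn":0},
    {"tx":0,"ty":0,"tz":0.005,"turn":0},
    {"tx":0,"ty":0,"tz":0.012,"turn":0},
    {"tx":0,"ty":0,"tz":0.02,"turn":0},
    {"tx":0,"ty":0,"tz":0.02,"turn":0},
    {"tx":0,"ty":0,"tz":0.007,"turn":0},
    {"tx":0.003,"ty":-0.009,"tz":0,"turn":0},
    {"tx":0.006,"ty":-0.019,"tz":0,"turn":0},
  ],
  gripper=0,
)

```text
time_s: 26.75
position: [0.3761, 0.2481, 0.275]
tcp_rot: [[-0.292, -0.956, -0.0], [-0.956, 0.292, 0.0], [-0.0, 0.0, -1.0]]
force: [0.3, 0.3, -2.6]
opening: 0.161
```

```bash
bash v.sh 30
```

```text
26.75 [0.3761374  0.24812299 0.27500638] -107.00154594726985 [ 0.31  0.28 -2.57] [0.105 0.114 0.013] [ 19.1  18.4 107.4   0.   54.3 126.1] 0.16064697957946888
```

View pics/v30.png

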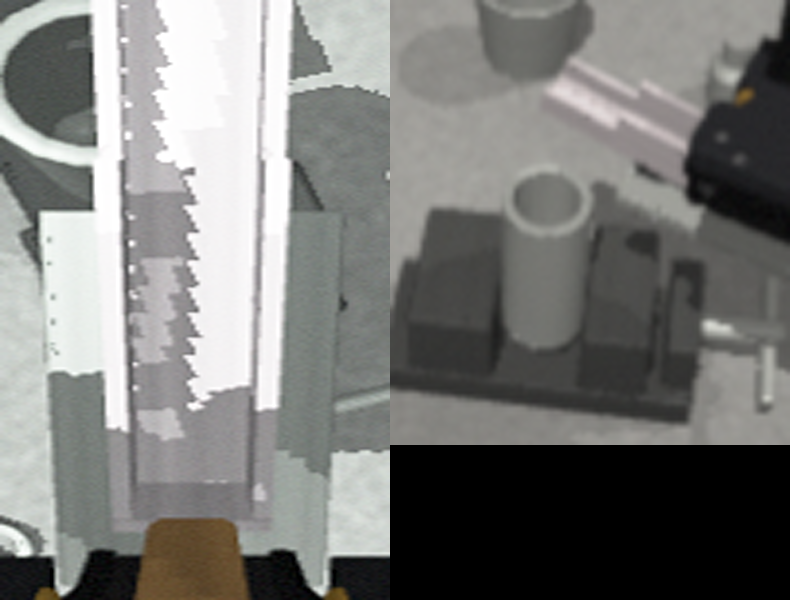

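View pics/side30.png

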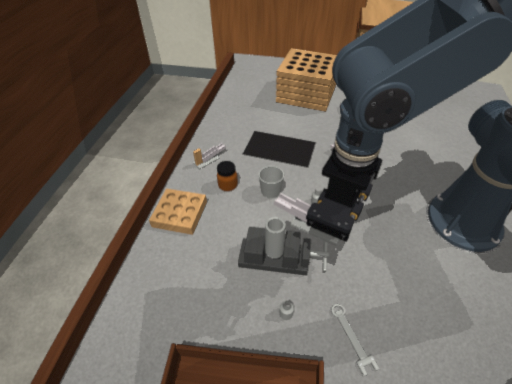

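>>> play_rows(
  series=[
    {"tx":0.0122,"ty":-0.0386,"tz":0,"turn":0},
    {"tx":0.0122,"ty":-0.0386,"tz":0,"turn":0},
    {"tx":0.0122,"ty":-0.0386,"tz":0,"turn":0},
    {"tx":0.0122,"ty":-0.0386,"tz":0,"turn":0},
    {"tx":0.0122,"ty":-0.0386,"tz":0,"turn":0},
    {"tx":0.0122,"ty":-0.0386,"tz":0,"turn":0},
    {"tx":0.0122,"ty":-0.0386,"tz":0,"turn":0},
    {"tx":0.0122,"ty":-0.0386,"tz":0,"turn":0},
  ],
)

```text
time_s: 27.65
position: [0.4544, -0.0, 0.2745]
tcp_rot: [[-0.295, -0.956, -0.001], [-0.956, 0.295, 0.001], [-0.0, 0.002, -1.0]]
force: [0.7, 1.0, -1.8]
opening: 0.162
```

>>> play_rows(
  series=[
    {"tx":0.0122,"ty":-0.0386,"tz":0,"turn":0},
    {"tx":0.0122,"ty":-0.0386,"tz":0,"turn":0},
    {"tx":0.0122,"ty":-0.0386,"tz":0,"turn":0},
    {"tx":0.0122,"ty":-0.0386,"tz":0,"turn":0},
    {"tx":0.009,"ty":-0.029,"tz":0,"turn":0},
    {"tx":0.006,"ty":-0.0193,"tz":0,"turn":0},
    {"tx":0.003,"ty":-0.0097,"tz":0,"turn":0},
    {"tx":0,"ty":0,"tz":0,"turn":0},
    {"tx":0,"ty":0,"tz":0,"turn":0},
  ],
)

```text
time_s: 28.55
position: [0.5073, -0.1676, 0.2747]
tcp_rot: [[-0.294, -0.956, -0.002], [-0.956, 0.294, 0.001], [-0.001, 0.002, -1.0]]
force: [0.3, -0.1, -2.3]
opening: 0.16
```

```bash
python3 e.py 31 top wrist
```

```text
28.55 [ 0.50733531 -0.16758867  0.27468591] -107.07967252524712 [ 0.34 -0.07 -2.34] [ 0.068  0.148 -0.004] [-30.3  24.6  96.1   0.   59.4  76.8] 0.16021173616403395
```

View pics/top31.png

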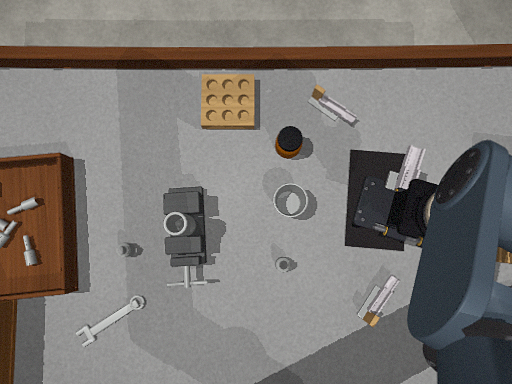

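View pics/wrist31.png

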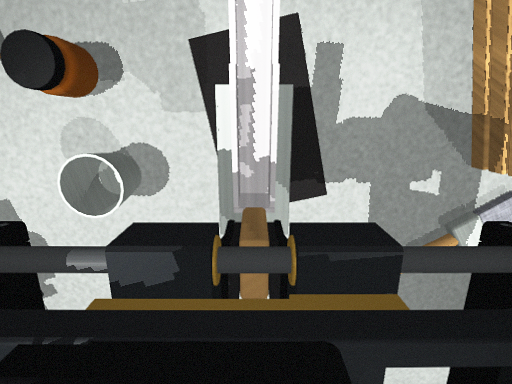

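>>> play_rows(
  series=[
    {"tx":0,"ty":0,"tz":-0.012,"turn":0},
    {"tx":0,"ty":0,"tz":-0.025,"turn":0},
    {"tx":0,"ty":0,"tz":-0.035,"turn":0},
    {"tx":0,"ty":0,"tz":-0.035,"turn":0},
    {"tx":0,"ty":0,"tz":-0.035,"turn":0},
    {"tx":0,"ty":0,"tz":-0.025,"turn":0},
    {"tx":0,"ty":0,"tz":-0.013,"turn":0},
    {"tx":0,"ty":0,"tz":-0.006,"turn":0},
    {"tx":0,"ty":0,"tz":0,"turn":0},
    {"tx":0,"ty":0,"tz":0,"turn":0},
  ],
)

```text
time_s: 29.65
position: [0.5086, -0.1689, 0.127]
tcp_rot: [[-0.294, -0.956, 0.002], [-0.956, 0.294, -0.001], [0.0, -0.002, -1.0]]
force: [0.1, -0.1, -2.8]
opening: 0.161
```

>>> play_rows(
  series=[
    {"tx":0,"ty":0,"tz":-0.003,"turn":0},
    {"tx":0,"ty":0,"tz":-0.003,"turn":0},
    {"tx":0,"ty":0,"tz":-0.003,"turn":0},
    {"tx":0,"ty":0,"tz":0,"turn":0},
  ],
)

```text
time_s: 30.05
position: [0.5079, -0.1687, 0.1189]
tcp_rot: [[-0.294, -0.956, -0.0], [-0.956, 0.294, 0.0], [-0.0, 0.0, -1.0]]
force: [-1.0, 0.6, -2.5]
opening: 0.16
```

```bash
python3 e.py 32 side;  python3 - <<'E'
import cv2,numpy as np
cv2.imwrite('pics/s32c.png',cv2.resize(cv2.imread('pics/side32.png')[110:170,235:335],None,fx=7,fy=7,interpolation=cv2.INTER_CUBIC))
E
```

```text
30.05 [ 0.50785554 -0.16867568  0.11890579] -107.10745392607829 [-0.96  0.55 -2.51] [ 0.09   0.096 -0.012] [-30.3  38.8 102.6   0.   38.6  76.8] 0.1596004820660883
```

View pics/s32c.png

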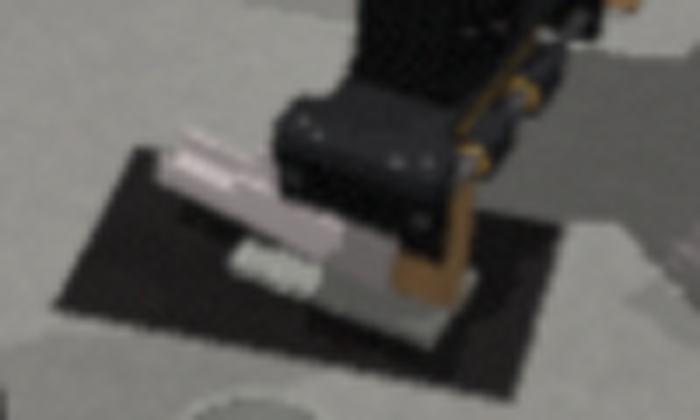

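>>> play_rows(
  series=[
    {"tx":0,"ty":0,"tz":-0.003,"turn":0},
    {"tx":0,"ty":0,"tz":-0.003,"turn":0},
    {"tx":0,"ty":0,"tz":0,"turn":0},
    {"tx":0,"ty":0,"tz":0,"turn":0},
  ],
  gripper=0.158,
)

```text
time_s: 30.5
position: [0.508, -0.1687, 0.1141]
tcp_rot: [[-0.294, -0.956, -0.0], [-0.956, 0.294, 0.0], [-0.0, 0.0, -1.0]]
force: [-0.8, -0.6, -2.1]
opening: 0.159
```

>>> play_rows(
  series=[
    {"tx":0,"ty":0,"tz":-0.002,"turn":0},
    {"tx":0,"ty":0,"tz":-0.002,"turn":0},
    {"tx":0,"ty":0,"tz":0,"turn":0},
  ],
  gripper=0.16,
)

```text
time_s: 30.8
position: [0.5084, -0.1689, 0.1114]
tcp_rot: [[-0.294, -0.956, 0.001], [-0.956, 0.294, -0.001], [0.0, -0.001, -1.0]]
force: [-0.7, 0.3, 1.6]
opening: 0.16
```

>>> play_rows(
  series=[
    {"tx":0,"ty":0,"tz":-0.002,"turn":0},
    {"tx":0,"ty":0,"tz":-0.002,"turn":0},
    {"tx":0,"ty":0,"tz":0,"turn":0},
  ],
)

```text
time_s: 31.1
position: [0.5085, -0.169, 0.108]
tcp_rot: [[-0.294, -0.956, 0.001], [-0.956, 0.294, -0.001], [0.0, -0.001, -1.0]]
force: [-0.2, -0.3, 3.4]
opening: 0.163
```

```bash
python3 e.py 33 side;  python3 - <<'E'
import cv2,numpy as np
cv2.imwrite('pics/s33c.png',cv2.resize(cv2.imread('pics/side33.png')[110:170,235:335],None,fx=7,fy=7,interpolation=cv2.INTER_CUBIC))
E
```

```text
31.1 [ 0.50847972 -0.16895213  0.10796824] -107.10921382276479 [-0.18 -0.29  3.39] [ 0.162 -0.138 -0.015] [-30.3  40.  102.8   0.   37.1  76.8] 0.16250867448904163
```

View pics/s33c.png

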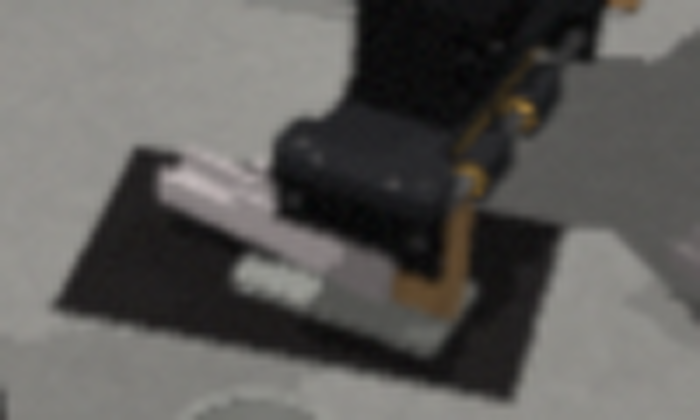

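>>> play_rows(
  series=[
    {"tx":0,"ty":0,"tz":0,"turn":0},
    {"tx":0,"ty":0,"tz":-0.0015,"turn":0},
    {"tx":0,"ty":0,"tz":0,"turn":0},
  ],
  gripper=0.163,
)

```text
time_s: 31.45
position: [0.5076, -0.1686, 0.1062]
tcp_rot: [[-0.294, -0.956, -0.001], [-0.956, 0.294, 0.001], [-0.0, 0.001, -1.0]]
force: [0.2, -0.0, -0.4]
opening: 0.165
```

>>> play_rows(
  series=[
    {"tx":0,"ty":0,"tz":0,"turn":0},
    {"tx":0,"ty":0,"tz":0,"turn":0},
    {"tx":0,"ty":0,"tz":0,"turn":0},
  ],
  gripper=0.17,
)

```text
time_s: 31.75
position: [0.508, -0.1687, 0.1066]
tcp_rot: [[-0.294, -0.956, -0.0], [-0.956, 0.294, 0.0], [-0.0, 0.0, -1.0]]
force: [-0.6, 0.5, 0.3]
opening: 0.17
```

>>> play_rows(
  series=[
    {"tx":0,"ty":0,"tz":0,"turn":0},
    {"tx":0,"ty":0,"tz":0,"turn":0},
    {"tx":0,"ty":0,"tz":0,"turn":0},
    {"tx":0,"ty":0,"tz":0,"turn":0},
    {"tx":0,"ty":0,"tz":0.01,"turn":0},
    {"tx":0,"ty":0,"tz":0.03,"turn":0},
    {"tx":0,"ty":0,"tz":0.05,"turn":0},
    {"tx":0,"ty":0,"tz":0.05,"turn":0},
    {"tx":0,"ty":0,"tz":0.05,"turn":0},
    {"tx":0,"ty":0,"tz":0,"turn":0},
  ],
  gripper=0.5,
)

```text
time_s: 32.75
position: [0.5108, -0.1701, 0.2648]
tcp_rot: [[-0.294, -0.956, 0.011], [-0.956, 0.294, -0.007], [0.003, -0.013, -1.0]]
force: [0.6, -0.8, 0.3]
opening: 0.502
```

```bash
python3 e.py 34 side top wrist
```

```text
32.75 [ 0.51076131 -0.17013243  0.2647679 ] -107.09032542602203 [ 0.6  -0.82  0.25] [ 0.059 -0.014 -0.025] [-30.3  25.4  96.7   0.   57.2  76.8] 0.5018798957574417
```

View pics/wrist34.png

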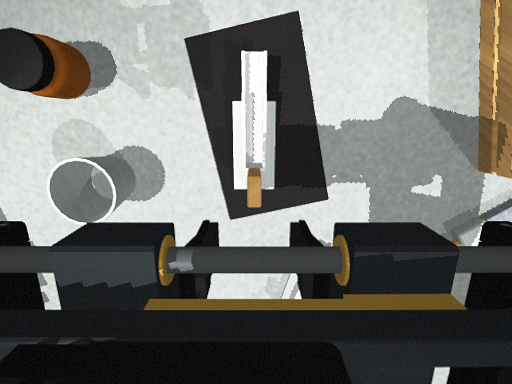

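View pics/side34.png

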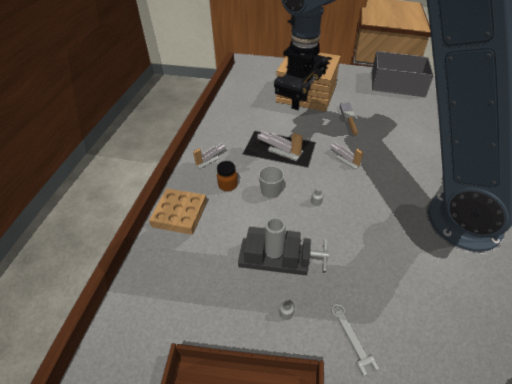

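Run:
```python
import cv2,numpy as np
a=cv2.resize(cv2.imread('pics/wrist30.png')[0:90,180:300],(600,450),interpolation=cv2.INTER_CUBIC)
a=cv2.convertScaleAbs(a,alpha=1.6)
cv2.imwrite('pics/t30.png',a)
b=cv2.imread('pics/top34.png'); cv2.imwrite('pics/t34.png',cv2.resize(b[130:310,110:260],(660,792//1),interpolation=cv2.INTER_CUBIC)[:600])
```

```text
(no output)
```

View pics/t30.png

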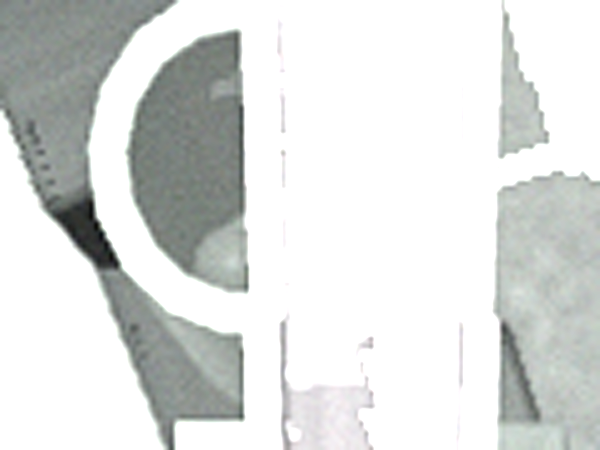

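View pics/top34.png

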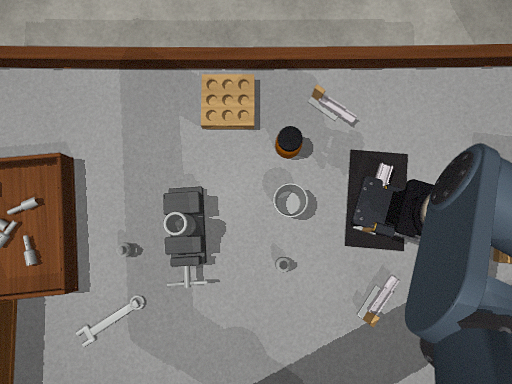

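Balls show inside the tube, with none loose on the bench. The cup, jar and steel parts have not moved, and the pan is empty and upright on the mat. Handing in.

Run:
```python
from rig import bot
print(bot.hand_in())
```

```text
the job is handed in; nothing more can be done
None
```

The job is done and handed in at about 33 s of the 64 s allowed. All four balls went down the tube, and the empty pan is back upright on the mat and released.

**What I did**
- I gripped the largest pan on the mat by its handle and carried it over level. I lowered it until it touched the rim, with the lip about 6 mm short of the tube's axis. The first touch was roughly 5 N; I eased to about 2–3 N and let it rest for about 1.7 s.
- The moves can't tilt the tool. I loosened the grip so the handle could pivot between the pads, then raised it along an arc with the spout on the rim, at about 0.15 rad/s. The balls rolled out at about 17 degrees, so I stopped there rather than at the 30 you gave.
- I brought the pan back nearly level on the rim, gripped it firmly, carried it back and let go.

**Last checks**
- **Pan:** the wrist picture shows it empty, upright and clear of the gripper.
- **Balls:** none is loose on the bench. A partial view into the tube shows at least one ball; I did not count all four inside.
- **Other things:** the cup, jar and steel parts stand where they were.

**What was less certain**
- The force readings are noisy, by about 0.5 N. During the tilt I inferred rim contact from the readings and pictures, and a gap of up to about 1 mm can't be ruled out.
- Before the real pour I tried the loosened grip on the mat, which slid the pan about 4 mm back in the fingers. I allowed for that when lining up the spout.

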